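Turn the filter cartridge round and park its carrier

TASK

The filter cartridge was put into its carrier the wrong way round: draw it out, lay it on the worktop and let go, take a fresh hold at its other end, and slide it back in with the round nose first until it is fully home. Then let go of the cartridge and push the carrier along the worktop, by the carrier itself and without lifting it, round in front of the sample cups and into the low dock frame until it sits square against the back stop. Neither carrier, cartridge nor robot may touch the two sample cups or the white-capped vial beside the path, and the loose vial and the syringe stay where they are.

Things in the scene. Friction and masses are not known exactly. Their poses are not given: they have to be found in the camera images.
- carrier_mid (a point): Centre, half-way up (22 mm above its underside), of the grey plastic carrier: a loose block 96 x 96 mm and 44 mm high, about 0.5 kg, too wide to grip. A blind tunnel 28 mm wide and 24 mm high (flared at the mouth) opens mid -y face: floor 14 mm above the underside, depth 55 mm (back wall at local y = +7 mm, mouth at y = -48 mm). Sliding it takes about 3 to 7 N. Its -y face looks roughly to the robot's right.
- cartridge_mid (a point): Centre of the white filter cartridge: a loose bar 24 mm wide (x), 102 mm long (y), 20 mm high (z), about 0.07 kg, with a dark ribbed window on top. Its +y end is the nose, rounded in plan (radius 12 mm); its -y end is cut square and has three small ribs on top. At the start the square end is in the tunnel and the round nose sticks out 47 mm; fully home the right way round, the nose touches the tunnel's back wall and the square end sticks out 47 mm.
- nose_tip (a point): Tip of the cartridge's round nose, half-way up, 51 mm along +y from the cartridge's centre. Fully home it lies at local y = +7 mm of the carrier, 24 mm above the carrier's underside.
- dock: Bare aluminium U-shaped dock frame fixed to the worktop, open towards the robot (-x). Origin: on the worktop under the carrier's centre when home; axes then parallel to the carrier's. Back stop 20 mm high, face at x = +48.5 mm; side rails 8 mm high (the cartridge passes over the -y one), inner faces at y = +-52 mm back from x = +12 mm, flared to 125 mm apart at x = -13 mm, where they begin.
- cup_near: Clear sample cup with a white screw lid, 62 mm across and 69 mm high, fixed, between the carrier's start and the dock, at the back of the path; in front of it the bare worktop reaches forward to about x = 0.42 m. Origin: centre of its underside. Must not be touched.
- cup_far: Clear sample cup with a red screw lid, 62 mm across and 69 mm high, fixed, further to the right at the back of the path. Origin: centre of its underside. Must not be touched.
- end_vial: Glass vial with a white cap, 27 mm across and 66 mm high, fixed, to the left of the dock's mouth, beyond the end of the path. Origin: centre of its underside. Must not be touched.
- loose_vial: Glass vial with a black cap, 27 mm across and 66 mm high, standing loose at the back right. Origin: centre of its underside. Leave alone.
- syringe: Plastic syringe, 30 x 134 x 20 mm, lying loose along y at the back right. Origin: centre of its underside. Leave alone.

How it is judged (in metres and radians):
On the way, in this order (a step that is already met when the one before it is completed fails the run):
1. the cartridge lies on the worktop, clear of the carrier and let go (height (world z) of cartridge_mid below 0.014 m and horizontal distance between cartridge_mid and carrier_mid above 0.085 m and contact force between the fingers and cartridge below 0.1 N and linear speed of cartridge below 0.02 m/s), for 0.2 s.
2. the cartridge is back in the carrier, nose first and fully home (y of nose_tip in the frame of carrier above 0.0005 m and z of nose_tip in the frame of carrier between 0.02 and 0.032 m and y of cartridge_mid in the frame of carrier below -0.03 m), for 0.2 s.
At the end, for the whole second after the job is handed in: The carrier lies flat in the dock within 5 mm of the back stop, within 9 mm of the middle and square to within 0.1 rad; the cartridge is in its tunnel nose first, within 6.5 mm of fully home; everything is at rest (all of step 2 and x of carrier_mid in the frame of dock between -0.005 and 0.005 m and y of carrier_mid in the frame of dock between -0.009 and 0.009 m and angle between the y axis of carrier and the y axis of dock, either way round below 0.1 rad and height (world z) of carrier_mid below 0.026 m and linear speed of each of carrier, cartridge below 0.01 m/s); the robot touches nothing.
It fails at once if a sample cup or the white-capped vial is touched by the carrier, the cartridge or the robot (contact force between any of cup_near, cup_far, end_vial and anything else above 0.3 N).
It fails at once if the carrier is lifted or tipped (height (world z) of carrier_mid above 0.036 m or angle between carrier_mid's own z axis and vertical above 0.15 rad).
It fails at once if the cartridge is held while the carrier is moved along (carrier more than 80 mm from its start) (distance of carrier_mid from where it was at the start of the episode above 0.08 m and contact force between the fingers and cartridge above 1 N).
It fails at once if the loose vial or the syringe is moved more than 20 mm or the vial is tipped (distance of any of loose_vial, syringe from where it was at the start of the episode above 0.02 m or angle between loose_vial's own z axis and vertical above 0.4 rad).
It also fails if it takes over 72 s, if anything falls off the work surface, if the arm or the gripper's body presses on something with over 40 N, if the wrist force passes 120 N, or if a joint passes its speed limit or range.

ROBOT

A 7-joint arm with a two-finger parallel gripper is mounted at the origin on a cart in front of the work surface, level with it; the furniture and walls round the work are solid. World frame = base frame: x ahead of the robot, y to its left, z up, the work surface at z = 0. Lengths are in mm, angles in rad, forces in N, time in s.
With the tool pointing down it reaches from about 400 to 900 mm from the base axis. Payload 5.5 kg.
Tool frame: the origin (TCP) lies midway between the tips of the shut fingers; the grasp point (between the pads) lies behind it (manip.pinch_z is the z of the grasp point in the tool frame, in mm); z points along the fingers, y is the direction in which the jaws open and shut (so a half turn about z gives the same grasp; the last joint's range is limited). The gripper opens to 92 mm and grips with 3 to 60 N. Pads are 19 mm wide; open, the fingers measure 130 mm over their backs; the gripper's body (75 mm by 190 mm) begins 47 mm behind the grasp point.
Start: joints at [-0.844, 0.501, -0.427, 1.55, 0.221, 1.138, -0.21], TCP at [290.742, 581.351, 226.729] pointing down, gripper open.
Joint ranges: [-2.88, 2.88], [-0.31, 2.03], [-1.54, 1.56], [0.2, 2.42], [-1.41, 4.55], [0.19, 2.02], [-2.57, 2.57]. Speed limits (rad/s): [2.57, 2.57, 3.14, 3.14, 3.14, 3.14, 3.14].

INTERFACE

Orientations are given as a unit quaternion [x, y, z, w].
In Python, from workcell import manip gives the robot as it stands.
- The arm moves only by the tool carry_out, never from a script. Its argument "motion" is text: rows parted by semicolons, each of 7 numbers parted by spaces: the shift along the world's x, y, z as a fraction of full scale, then the turn, a rotation vector about the world's x, y, z as a fraction of full scale, then the opening, from 0 (shut) to 1 (fully open). In form: dx dy dz rx ry rz hand; .... A call has 1 to 5 rows; each row is the pose to reach, as a shift and turn from the pose measured when the call began; what a row does not reach only later rows make up. Full scale, the value 1, is 15 cm for a shift and 45 degrees for a turn. A row lasts 1/8 s, in which the tool goes at most 62.5 mm and 10.7 degrees, less where a joint would pass 70% of its speed; a pose out of reach is approached as far as the arm can. A call with a number of a shift or a turn outside -1 to 1 is refused whole. A call with a gripper value outside its range is refused whole. The fingers move at their own pace and stop on an object; "force" is the grip in N (left out, the last holds). Time passes only in rows, so rows that repeat a pose let the fingers close. It gives the time, the measured TCP pose, the force and the opening at its end, in the units of the state.
- manip.get_obs(): the state, without advancing time (a new reading comes with each control period).
- manip.get_image(name): name is "side" or "top"; returns (picture, depth): 384x512x3 uint8, red, green, blue; 384x512 float32, mm along the optical axis (not along the pixel's ray), 0 where there is no reading.
- manip.camera_model(name): a dict with "camera_matrix" (3x3 intrinsics, pixels), "dist_coeffs" ([k1, k2, p1, p2, k3] as OpenCV has them; the pictures are not rectified), "R" (3x3) and "t" (3): a world point X has camera coordinates R X + t. Camera axes: x right, y down, z forward; pixel columns grow to the right and rows downward; lengths in mm; the calibration is good to about 2 mm. A picture is of the moment at which its call begins. camera_model takes no time and is no camera call.
- manip.finish_job(): hands the job in, once; it reports no verdict.
Trained networks look in the newest picture that a camera, given by its name, has taken for a name from the list of things; names that differ only in an ending like _2 or _b are one class to them, and where a whole thing is asked for, a point or a joint stands for the part that bears it (a point fixed in the world has none). Each returns a list of dicts, best first, with "confidence" (0 to 1); they miss things now and then, are a little off and sometimes report something else, mostly with a low value. They report only what shows in the picture. A call takes as long as a camera call.
- manip.silhouettes(camera, query): "region" (384x512 bool, what is visible of it) and "box" ([left, top, right, bottom] in pixels, round what is visible of it).
The state is a dict: "clock": time; "q": joint angles; "joint_velocities": joint speeds; "joint_torque": joint torques, N m; "tcp_pos": TCP position; "eef_rot": TCP orientation; "force": force on the tool from outside, world axes, zero at the start; "torque": the same for the moment, N m; "opening": finger opening in mm.
Only numpy, scipy, OpenCV 4.12 (cv2) and the standard library are available. Lean on these libraries where they do the work, as an engineer would, in place of code of your own. Each camera call takes 0.05 s, during which the arm holds its last target.

## Working session

There is one attempt and no reset: what is moved stays moved. The work goes in short steps, Python scripts to look and compute and a tool call to move; the robot and the scene stay as the last step left them, time stands still between calls to the robot, and variables do not carry over. Pictures are saved under pics/ and viewed, and the job is handed in when it is done.

Besides the shell and the picture viewer there is one more tool, called after "Call:" as name(argument=value, ...) on one line, values as JSON. carry_out: Moves the arm, as the interface text tells. Shift numbers are shares of 15 cm and turn numbers shares of 45 degrees, none past 1 either way. Its arguments: {"type":"object","properties":{"motion":{"type":"string"},"force":{"type":"number"}},"required":["motion"]}

```bash
ls; mkdir -p pics; python3 - <<'E'
from workcell import manip
import cv2,numpy as np
print(manip.get_obs(), manip.pinch_z)
for n in ["side","top"]:
    im,d=manip.get_image(n); cv2.imwrite(f"pics/{n}0.png",im[:,:,::-1]); np.save(f"{n}0.npy",d)
    print(n,manip.camera_model(n))
E
```

```text
pics
{'clock': 0.0, 'q': array([-0.84378838,  0.50186087, -0.42677939,  1.55148261,  0.22078602,
        1.13831361, -0.21032254]), 'joint_velocities': array([-0.00043268,  0.00152345,  0.0005199 , -0.00029665, -0.00235856,
       -0.00090367, -0.00059164]), 'joint_torque': array([ 1.75628047e-04, -5.66600168e+01, -5.81596121e+00, -2.79106200e+01,
       -6.86329580e-02,  3.08969524e-02,  1.82948611e-04]), 'tcp_pos': array([290.49800607, 580.65831425, 225.65559786]), 'eef_rot': array([ 2.29819841e-01,  9.73232670e-01, -9.69543223e-04, -2.64824950e-04]), 'force': array([ 0.06729253, -1.05502785,  0.38325536]), 'torque': array([ 0.03062424, -0.01737341, -0.04315342]), 'opening': 91.44501333978745} -18.8
side {'camera_matrix': array([[466.55144208,   0.        , 251.8809777 ],
       [  0.        , 466.55144208, 190.21454048],
       [  0.        ,   0.        ,   1.        ]]), 'dist_coeffs': array([-0.02184765,  0.        ,  0.        ,  0.        ,  0.        ]), 'R': array([[ 0.99952285, -0.02740937,  0.01424062],
       [-0.00719823, -0.65504497, -0.75555561],
       [ 0.03003755,  0.75509259, -0.65492971]]), 't': array([-589.14523874,   32.36201376, 1151.42988121])}
top {'camera_matrix': array([[418.05452408,   0.        , 252.37841553],
       [  0.        , 418.05452408, 186.53410919],
       [  0.        ,   0.        ,   1.        ]]), 'dist_coeffs': array([-0.09986041,  0.        ,  0.        ,  0.        ,  0.        ]), 'R': array([[-0.02158947, -0.99966067,  0.01457531],
       [-0.9916694 ,  0.01956059, -0.12731528],
       [ 0.12698697, -0.01720256, -0.9917552 ]]), 't': array([ -24.98150993,  565.56982144, 1103.64604262])}
```

View pics/side0.png

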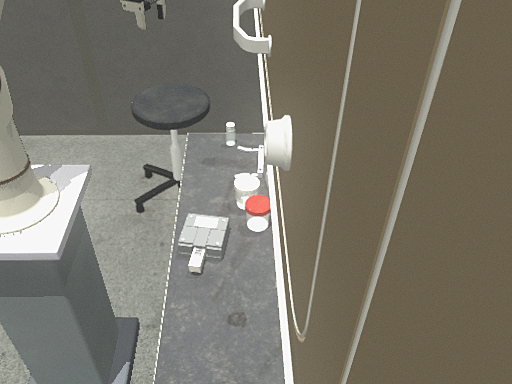

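View pics/top0.png

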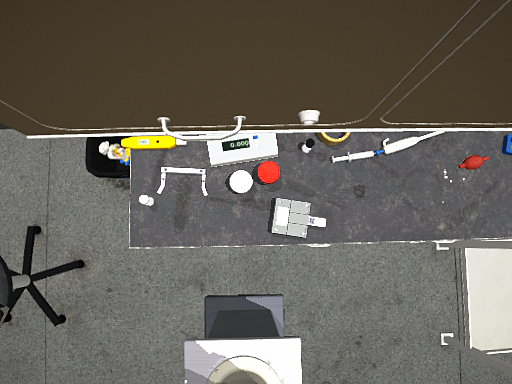

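The top view shows the carrier at about (291,218) with the cartridge nose at (320,222). The cups are at (241,182) and (268,172), the dock U at (183,180) and the white-capped vial at (146,200). Next I'll measure these.

```bash
cat > h.py <<'E'
from workcell import manip
import cv2,numpy as np
def ray(cam,px):
    m=manip.camera_model(cam)
    u=cv2.undistortPoints(np.array(px,float).reshape(-1,1,2),m["camera_matrix"],m["dist_coeffs"])[:,0]
    d=np.c_[u,np.ones(len(u))]@m["R"]; c=-m["R"].T@m["t"]
    return c,d
def plane(cam,px,z):
    c,d=ray(cam,px); return c+d*((z-c[2])/d[:,2])[:,None]
def cloud(cam,depth,mask):
    v,u=np.nonzero(mask&(depth>0)); m=manip.camera_model(cam)
    un=cv2.undistortPoints(np.c_[u,v].astype(float).reshape(-1,1,2),m["camera_matrix"],m["dist_coeffs"])[:,0]
    Z=depth[v,u]; P=np.c_[un*Z[:,None],Z]
    return (P-m["t"])@m["R"], np.c_[u,v]
def proj(cam,X):
    m=manip.camera_model(cam)
    return cv2.projectPoints(np.array(X,float).reshape(-1,1,3),cv2.Rodrigues(m["R"])[0],m["t"],m["camera_matrix"],m["dist_coeffs"])[0][:,0]
def snap(cam,name,crop=None,f=1):
    im,d=manip.get_image(cam); np.save(f"{cam}.npy",d); o=im[:,:,::-1]
    cv2.imwrite(f"raw_{name}.png",o)
    if crop: l,t,r,b=crop; o=o[t:b,l:r]
    o=cv2.resize(o,None,fx=f,fy=f,interpolation=cv2.INTER_CUBIC); cv2.imwrite(f"pics/{name}.png",o); return im,d
E
python3 - <<'E'
from h import *
im,d=snap("top","top1",(120,120,360,260),3.3)
for q in ["carrier_mid","cartridge_mid","dock","cup_near","cup_far","end_vial","loose_vial","syringe"]:
    for r in manip.silhouettes("top",q)[:2]:
        P,_=cloud("top",d,r["region"])
        if len(P)==0: print(q,r["box"],"nodepth");continue
        print(q,round(r["confidence"],2),np.round(r["box"]),r["region"].sum(),"med",np.median(P,0).round(),"min",np.percentile(P,3,axis=0).round(),"max",np.percentile(P,97,axis=0).round())
        np.save(f"m_{q}.npy",r["region"]) if r is not None and r["confidence"]>.5 else 0
E
```

```text
carrier_mid 0.58 [272. 198. 310. 236.] 1361 med [ 478. -138.   43.] min [ 432. -187.    0.] max [526. -90.  47.]
cartridge_mid 0.6 [310. 216. 327. 226.] 148 med [ 465. -210.   33.] min [ 454. -231.   29.] max [ 478. -189.   38.]
dock 0.72 [158. 169. 206. 196.] 416 med [612. 157.  16.] min [557.  95.   3.] max [625. 222.  23.]
cup_near 0.79 [231. 170. 252. 191.] 415 med [576.  -6.  67.] min [549. -30.  63.] max [602.  20.  71.]
cup_far 0.86 [258. 161. 282. 186.] 432 med [599. -79.  67.] min [ 573. -108.    3.] max [626. -52.  71.]
end_vial 0.54 [139. 197. 156. 206.] 118 med [532. 247.  63.] min [521. 241.   3.] max [545. 262.  68.]
```

View pics/top1.png

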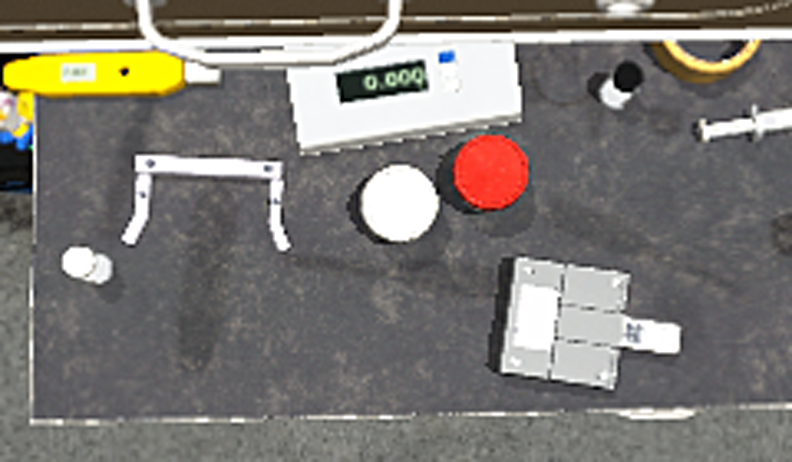

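The zoom shows the carrier turned slightly, with the cartridge nose pointing right. The dock is nearly square to the world axes, and both cups stand behind the path. Now I'll fit exact poses.

```bash
python3 - <<'E'
from h import *
d=np.load("top.npy")
def rect(P):
    r=cv2.minAreaRect(P[:,:2].astype(np.float32)); return np.round(r[0],1),np.round(r[1],1),round(r[2],1)
m=np.load("m_carrier_mid.npy")
P,uv=cloud("top",d,m); T=P[(P[:,2]>38)]; print("carrier top",np.median(T[:,2]),rect(T))
# pixel plane version
w=plane("top",uv[P[:,2]>38],44); print("plane44",rect(w))
m=np.load("m_cartridge_mid.npy"); P,uv=cloud("top",d,m); T=P[P[:,2]>26];print("cart z",np.median(T[:,2]),rect(T)); print(rect(plane("top",uv[P[:,2]>26],34)))
for q in ["cup_near","cup_far"]:
    P,uv=cloud("top",d,np.load(f"m_{q}.npy")); T=P[P[:,2]>55]; print(q,cv2.minEnclosingCircle(plane("top",uv[P[:,2]>55],69)[:,:2].astype(np.float32)),T[:,2].max())
P,uv=cloud("top",d,np.load("m_end_vial.npy"));T=P[P[:,2]>55];print("vial",cv2.minEnclosingCircle(T[:,:2].astype(np.float32)))
P,uv=cloud("top",d,np.load("m_dock.npy"))
B=P[P[:,2]>15]; print("backstop",len(B),rect(plane("top",uv[P[:,2]>15],20)), rect(B))
L=P[(P[:,2]<12)&(P[:,2]>4)&(P[:,1]>155)]; R=P[(P[:,2]<12)&(P[:,2]>4)&(P[:,1]<155)]
for S in(L,R):
  o=S[np.argsort(S[:,0])]
  for i in range(0,len(o),8): print(o[i:i+8].mean(0).round(1),end=' ')
  print()
im,d=snap("side","side1",(150,110,300,300),4)
for q in ["carrier_mid","cartridge_mid","dock"]:
    for r in manip.silhouettes("side",q)[:1]:
        P,uv=cloud("side",d,r["region"]); np.save(f"s_{q}.npy",r["region"])
        print(q,r["confidence"],r["box"])
        if q=="carrier_mid":
            k=P[:,2]>39; print(rect(P[k]),rect(plane("side",uv[k],44)),np.median(P[k][:,2]))
        if q=="cartridge_mid":
            k=P[:,2]>29; print(rect(P[k]),rect(plane("side",uv[k],34)),np.median(P[k][:,2]))
        if q=="dock":
            k=P[:,2]>15; print(rect(P[k]),rect(plane("side",uv[k],20)),np.median(P[k][:,2]))
E
```

```text
carrier top 43.010095470264524 (array([ 478.9, -138.9]), array([96.6, 96.2]), 80.1)
plane44 (array([ 478.7, -138.6]), array([96.2, 95.9]), 80.0)
cart z 33.15599346285299 (array([ 466.1, -210.6]), array([44.4, 24.4]), 87.9)
(array([ 466. , -210.3]), array([43.8, 24.4]), 87.9)
cup_near ((575.0090942382812, -5.293341159820557), 30.91624641418457) 72.86329466466826
cup_far ((599.1678466796875, -79.22913360595703), 30.632078170776367) 74.37144859931031
vial ((533.481689453125, 251.6642608642578), 12.056726455688477)
backstop 218 (array([617.3, 155.4]), array([123.5,  14.2]), 86.2) (array([617.8, 155.4]), array([123.6,  13.9]), 85.5)
[559.8 224.4   6.9] [566.5 222.    6.8] [572.7 217.4   7.4] [578.  217.4   7.4] [583.6 214.7   7. ] [589.2 215.    7.5] [594.9 214.2   7.8] [601.1 215.2   6.9] [607.7 208.5   6.9] [612.6 195.6   7.9] [614.7 213.3   7.9] 
[550.9  94.7   7.3] [558.   96.5   7.1] [564.3  99.1   7.8] [571.4 101.2   8. ] [578.9 100.8   7.4] [586.9  99.3   7.7] [593.2  98.8   6. ] [599.8  99.3   7.1] [605.4  99.3   7.2] [610.3 143.9   8.7] 
carrier_mid 0.6 [179.3, 215.9, 226.9, 260.9]
(array([ 477.1, -140.2]), array([98.1, 95.6]), 80.1) (array([ 477.6, -142.7]), array([98.2, 96. ]), 80.3) 43.308557764829644
cartridge_mid 0.69 [187.6, 246.7, 204.2, 271.9]
(array([ 465.6, -208.8]), array([54.8, 23.7]), 80.6) (array([ 465.8, -211.3]), array([55.7, 23.9]), 79.7) 33.360882677969805
dock 0.57 [232.5, 147.8, 265.7, 178.6]
(array([611.9, 113.6]), array([201.3,  16.8]), 84.6) (array([614.5, 140.5]), array([139.9,  19.4]), 83.2) 19.051404440603108
```

View pics/side1.png

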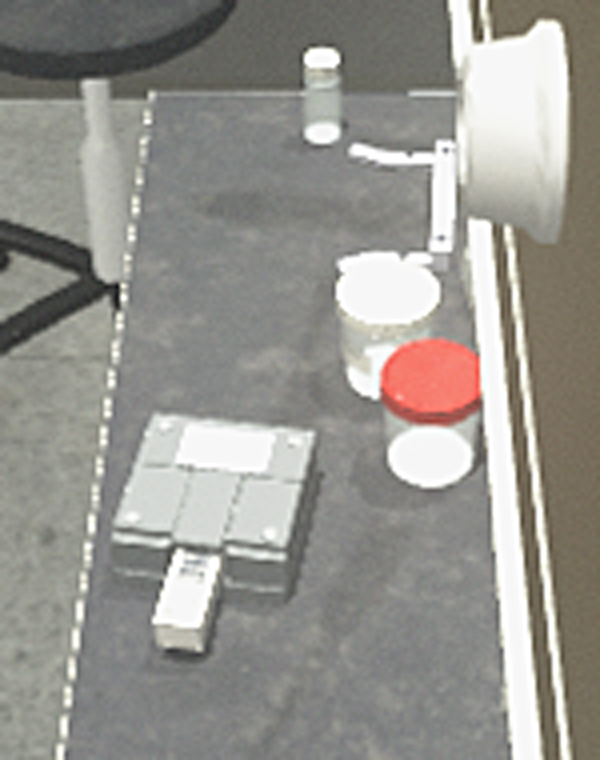

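Call:
carry_out(motion="0.1 -0.3 0 0 0 -0.2 0.7; 0.2 -0.6 0 0 0 -0.4 0.7; 0.3 -0.9 0 0 0 -0.6 0.7; 0.3 -1 0 0 0 -0.8 0.7; 0.3 -1 0 0 0 -1 0.7", force=20)

```text
clock: 1.38
tcp_pos: [336.6, 429.6, 227.1]
eef_rot: [0.588, 0.809, 0.0, 0.0]
force: [1.1, 0.8, -0.5]
opening: 64.1
```

Call:
carry_out(motion="0.2 -0.4 0 0 0 -0.15 0.7; 0.3 -0.8 0 0 0 -0.3 0.7; 0.4 -1 0 0 0 -0.45 0.7; 0.4 -1 0 0 0 -0.62 0.7")

```text
clock: 1.88
tcp_pos: [398.5, 275.8, 227.4]
eef_rot: [0.769, 0.639, 0.0, 0.001]
force: [-0.3, 0.5, 0.0]
opening: 64.2
```

Call:
carry_out(motion="0.1 -0.4 0 0 0 0 0.7; 0.2 -0.8 0 0 0 0 0.7; 0.25 -1 0 0 0 0 0.7")

```text
clock: 2.25
tcp_pos: [436.6, 122.4, 227.7]
eef_rot: [0.77, 0.638, 0.0, 0.002]
force: [-0.2, 0.5, 0.2]
opening: 64.5
```

Call:
carry_out(motion="0 -0.4 0 0 0 0 0.7; 0.1 -0.8 0 0 0 0 0.7; 0.1 -1 0 0 0 0 0.7")

```text
clock: 2.62
tcp_pos: [452.2, -31.2, 228.2]
eef_rot: [0.772, 0.636, 0.001, 0.002]
force: [0.3, 0.6, -0.1]
opening: 64.2
```

Call:
carry_out(motion="0 -0.4 0 0 0 0 0.7; 0.1 -0.8 0 0 0 0 0.7; 0.1 -1 0 0 0 0 0.7")

```text
clock: 3.0
tcp_pos: [467.6, -185.0, 228.8]
eef_rot: [0.773, 0.635, 0.001, 0.004]
force: [-0.1, 0.4, -0.2]
opening: 63.9
```

```bash
python3 - <<'E'
from h import *
o=manip.get_obs(); print(o["clock"],o["q"].round(2),o["tcp_pos"].round(1),o["eef_rot"].round(3))
E
```

```text
3.0 [ 0.08  0.2   0.28  1.94 -0.06  1.    0.19] [ 467.6 -185.   228.8] [0.773 0.635 0.001 0.004]
```

Call:
carry_out(motion="0 -0.14 -0.35 0 0 0.03 0.7; -0.01 -0.15 -0.7 0 0 0.03 0.7; -0.01 -0.15 -0.95 0 0 0.03 0.7; -0.01 -0.15 -1 0 0 0.03 0.7")

```text
clock: 3.5
tcp_pos: [464.2, -206.7, 76.6]
eef_rot: [0.765, 0.644, -0.001, 0.001]
force: [-0.5, 0.1, 0.0]
opening: 64.3
```

```bash
python3 - <<'E'
from h import *
o=manip.get_obs(); print(o["clock"],o["q"].round(2),o["tcp_pos"].round(1),o["eef_rot"].round(3))
snap("side","side2",(150,150,280,300),4)
E
```

```text
3.5 [ 0.16  0.44  0.25  2.04 -0.16  0.68  0.34] [ 464.2 -206.7   76.6] [ 0.765  0.644 -0.001  0.001]
```

View pics/side2.png

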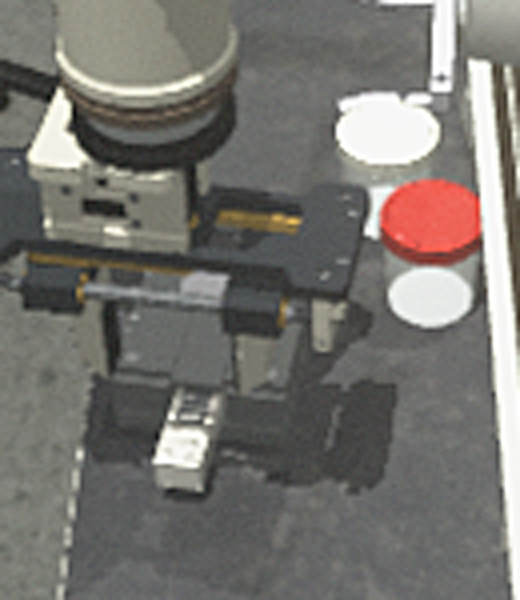

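The fingers straddle the cartridge, whose nose shows at (185,470) in the crop. I'll go down and close.

Call:
carry_out(motion="0.015 0 -0.25 0 0 0 0.7; 0.015 0 -0.39 0 0 0 0.7; 0.015 0 -0.397 0 0 0 0.7; 0.015 0 -0.397 0 0 0 0.1; 0.015 0 -0.397 0 0 0 0.1", force=15)

```text
clock: 4.18
tcp_pos: [468.6, -207.5, 19.3]
eef_rot: [0.765, 0.644, 0.001, 0.003]
force: [0.3, -0.3, 0.1]
opening: 48.9
```

Call:
carry_out(motion="0 0 0 0 0 0 0.1; 0 0 0 0 0 0 0.1; 0 0 0 0 0 0 0.1")

```text
clock: 4.55
tcp_pos: [468.8, -207.6, 19.6]
eef_rot: [0.765, 0.644, 0.001, 0.004]
force: [-0.2, -0.8, 2.3]
opening: 24.2
```

```bash
python3 - <<'E'
from h import *
o=manip.get_obs(); print(o["clock"],o["q"].round(2),o["tcp_pos"].round(1),o["eef_rot"].round(3),o["force"],o["opening"])
snap("side","side3",(150,150,280,300),4)
E
```

```text
4.55 [ 0.19  0.55  0.22  2.05 -0.21  0.56  0.37] [ 468.8 -207.6   19.6] [0.765 0.644 0.001 0.004] [-0.22969167 -0.76314415  2.26188969] 24.15362777133988
```

View pics/side3.png

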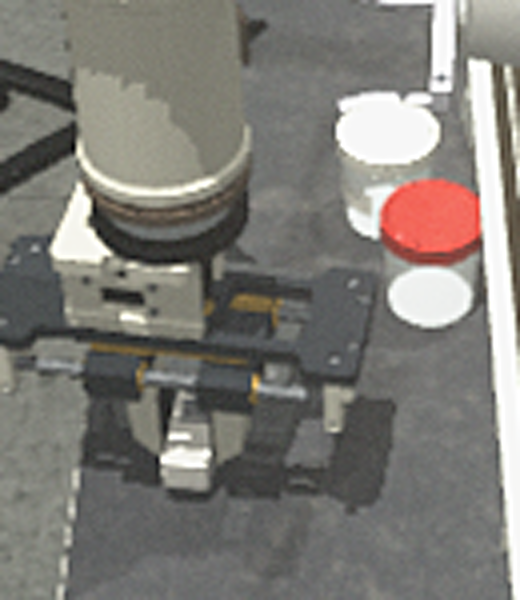

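Call:
carry_out(motion="-0.017 -0.1 0 0 0 0 0.1; -0.035 -0.2 0 0 0 0 0.1; -0.06 -0.33 0 0 0 0 0.1; -0.08 -0.46 0 0 0 0 0.1; -0.087 -0.495 0 0 0 0 0.1")

```text
clock: 5.22
tcp_pos: [454.8, -284.6, 19.5]
eef_rot: [0.766, 0.643, 0.0, 0.004]
force: [0.7, 0.2, -0.9]
opening: 24.3
```

```bash
python3 - <<'E'
from h import *
o=manip.get_obs(); print(o["clock"],o["q"].round(2),o["tcp_pos"].round(1),o["eef_rot"].round(3),o["force"],o["opening"])
snap("side","side4",(150,150,280,300),4)
E
```

```text
5.225 [ 0.34  0.57  0.21  1.99 -0.2   0.59  0.51] [ 454.8 -284.6   19.5] [0.766 0.643 0.    0.004] [ 0.65941707  0.21720672 -0.89600311] 24.26360165140905
```

View pics/side4.png

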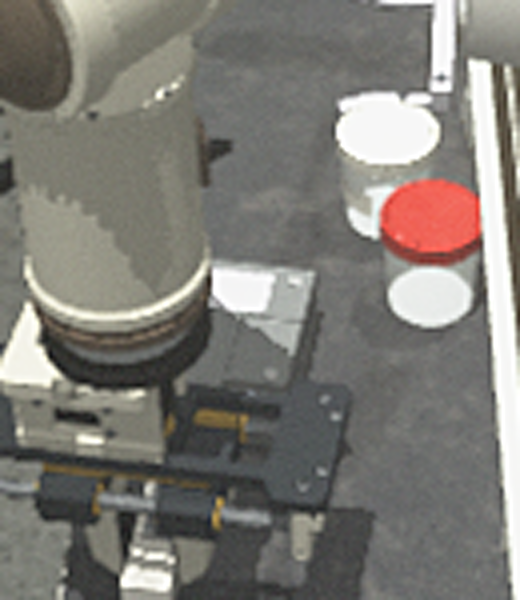

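Call:
carry_out(motion="0.05 -0.03 0.2 0 0 0 0.1; 0.1 -0.05 0.4 0 0 0.2 0.1; 0.2 -0.05 0.4 0 0 0.4 0.1; 0.3 -0.05 0.4 0 0 0.6 0.1; 0.35 -0.05 0.4 0 0 0.8 0.1")

```text
clock: 5.9
tcp_pos: [508.4, -290.6, 79.5]
eef_rot: [0.527, 0.85, 0.002, 0.004]
force: [-0.2, 0.3, -1.1]
opening: 24.0
```

Call:
carry_out(motion="0.05 0 0 0 0 0.2 0.1; 0.1 0 0 0 0 0.4 0.1; 0.15 0 0 0 0 0.6 0.1; 0.2 0 0 0 0 0.8 0.1; 0.2 0 0 0 0 1 0.1")

```text
clock: 6.52
tcp_pos: [539.1, -289.5, 79.3]
eef_rot: [0.158, 0.987, 0.003, 0.003]
force: [-0.6, 0.4, -0.9]
opening: 24.3
```

```bash
python3 - <<'E'
from h import *
o=manip.get_obs(); print(o["clock"],o["q"].round(2),o["tcp_pos"].round(1),o["eef_rot"].round(3),o["force"],o["opening"])
snap("top","top5",(240,120,440,270),4)
E
```

```text
6.525 [ 0.54  0.57 -0.12  1.77  0.08  0.8   1.64] [ 539.1 -289.5   79.3] [0.158 0.987 0.003 0.003] [-0.59930633  0.39454812 -0.89580236] 24.273289703368683
```

View pics/top5.png

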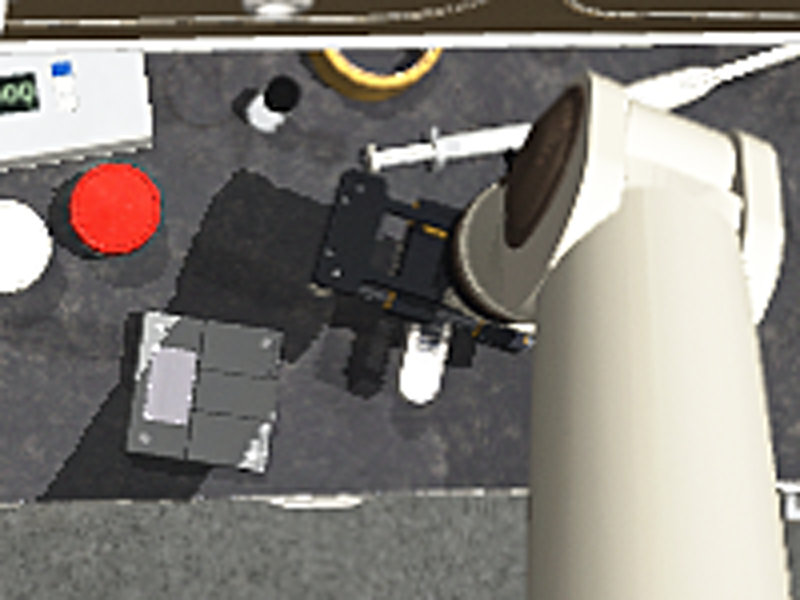

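```bash
python3 - <<'E'
from h import *
snap("side","side5",(150,170,290,300),5)
a=cv2.imread("raw_top5.png")[180:240,320:380]; cv2.imwrite("pics/top5z.png",cv2.resize(a,None,fx=9,fy=9,interpolation=cv2.INTER_NEAREST))
E
```

```text
(no output)
```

View pics/side5.png

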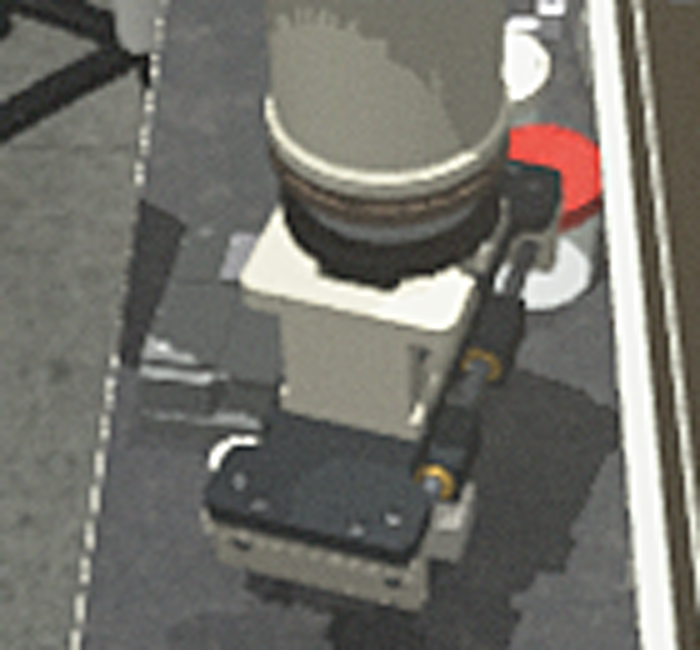

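View pics/top5z.png

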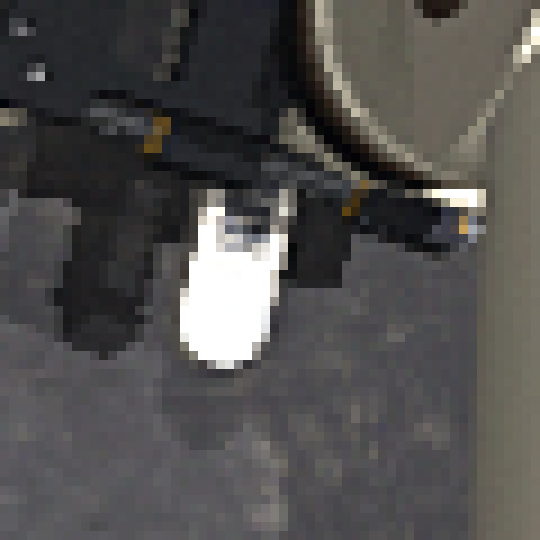

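```bash
python3 - <<'E'
import cv2,numpy as np
a=cv2.imread("raw_top1.png")[200:240,295:335]; b=cv2.imread("raw_side1.png")[240:280,180:220]
f=lambda x:cv2.resize(x,(390,390),interpolation=cv2.INTER_NEAREST)
cv2.imwrite("pics/z6.png",np.hstack([f(a),f(b)]))
E
```

```text
(no output)
```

View pics/z6.png

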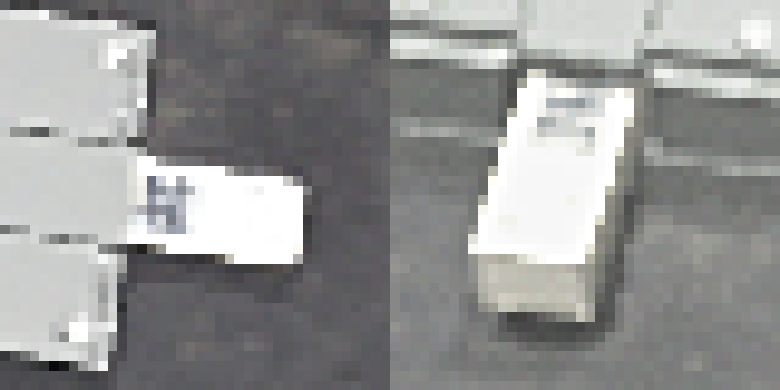

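The zoom shows a square end sticking out at the start, and the free end now looks round at (345,220). That contradicts the task text. I'll lay the cartridge down here and inspect both ends before choosing a hold.

Call:
carry_out(motion="0 0 -0.2 0 0 0 0.1; 0 0 -0.4 0 0 0 0.1; 0 0 -0.47 0 0 0 0.1; 0 0 -0.48 0 0 0 0.1; 0 0 -0.48 0 0 0 0.1")

```text
clock: 7.25
tcp_pos: [539.2, -290.1, 8.1]
eef_rot: [0.161, 0.987, 0.003, 0.003]
force: [0.4, 0.4, -0.8]
opening: 24.2
```

Call:
carry_out(motion="0 0 -0.01 0 0 0 0.1; 0 0 -0.02 0 0 0 0.1; 0 0 -0.025 0 0 0 0.1")

```text
clock: 7.62
tcp_pos: [539.9, -290.5, 5.7]
eef_rot: [0.161, 0.987, 0.003, 0.004]
force: [-3.1, 2.4, 11.5]
opening: 24.3
```

Call:
carry_out(motion="0 0 0.005 0 0 0 0.5; 0 0 0.005 0 0 0 0.5; 0 0 0.005 0 0 0 0.5; 0 0 0.1 0 0 0 0.5; 0 0 0.3 0 0 0 0.5")

```text
clock: 8.25
tcp_pos: [538.8, -289.9, 50.4]
eef_rot: [0.161, 0.987, 0.004, 0.002]
force: [0.3, 0.2, 0.6]
opening: 45.7
```

Call:
carry_out(motion="0 0.3 0.3 0 0 -0.2 0.6; 0 0.7 0.6 0 0 -0.4 0.6; 0 1 0.7 0 0 -0.6 0.6; 0 1 0.7 0 0 -0.8 0.6; 0 1 0.7 0 0 -1 0.6")

```text
clock: 8.88
tcp_pos: [539.4, -138.6, 157.2]
eef_rot: [0.528, 0.849, 0.003, 0.005]
force: [-0.1, 0.3, -0.8]
opening: 54.9
```

```bash
python3 - <<'E'
from h import *
o=manip.get_obs(); print(o["clock"],o["q"].round(2),o["tcp_pos"].round(1),o["eef_rot"].round(3))
snap("top","top7",(240,120,440,270),4); snap("side","side7",(150,170,290,300),5)
a=cv2.imread("raw_top7.png")[180:240,320:380]; b=cv2.imread("raw_side7.png")[240:300,185:245]
f=lambda x:cv2.resize(x,(390,390),interpolation=cv2.INTER_NEAREST)
cv2.imwrite("pics/z7.png",np.hstack([f(a),f(b)]))
E
```

```text
8.875 [ 0.18  0.38  0.03  1.87 -0.02  0.88  0.68] [ 539.4 -138.6  157.2] [0.528 0.849 0.003 0.005]
```

View pics/top7.png

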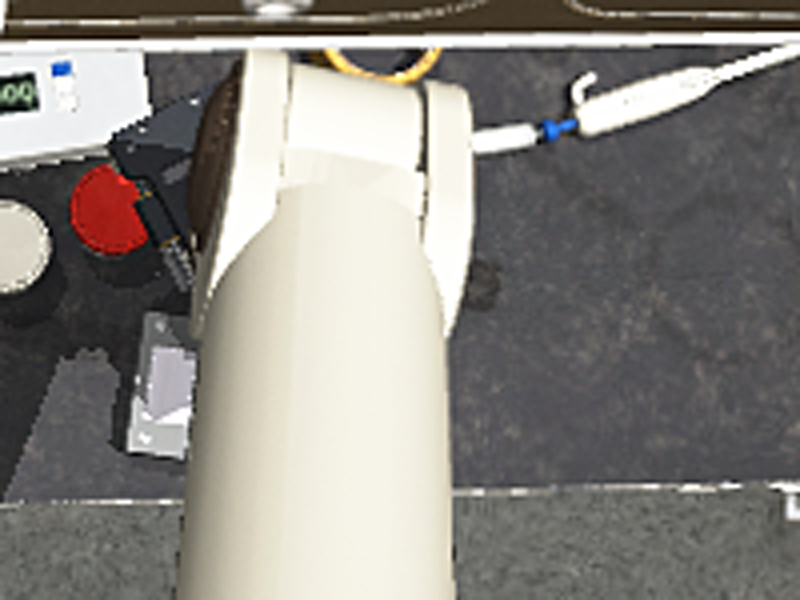

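View pics/side7.png

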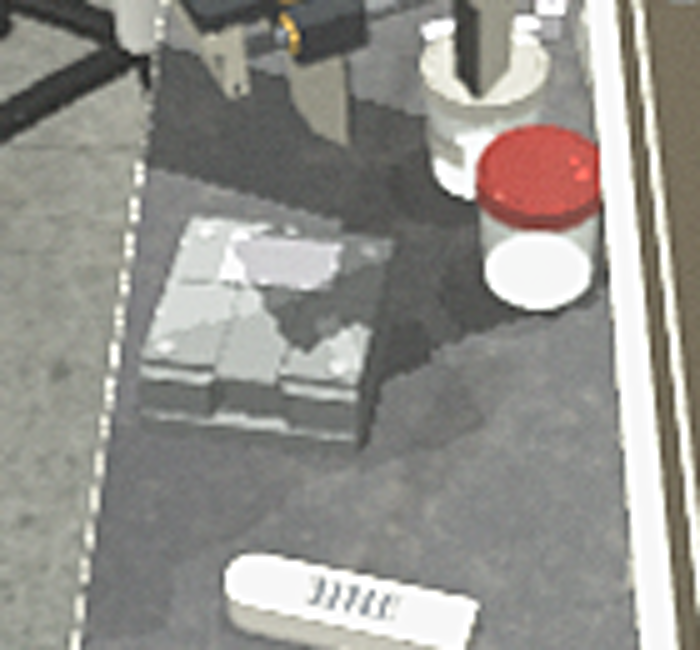

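View pics/z7.png

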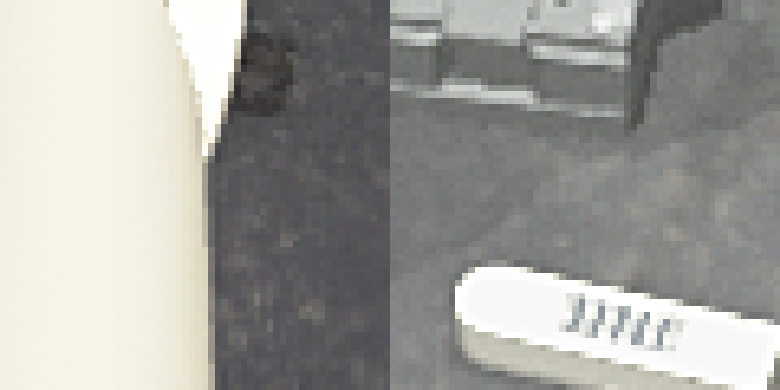

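```bash
python3 - <<'E'
import cv2,numpy as np
b=cv2.imread("raw_side7.png")[276:300,190:250]
g=b.astype(float).mean(2); print(np.round(g[2:24,2:58:1]).astype(int)[:, :].tolist().__str__()[:10] )
s=np.clip((g-200)/55*255,0,255).astype(np.uint8)
cv2.imwrite("pics/z8.png",cv2.resize(np.vstack([s,g.astype(np.uint8)]),None,fx=12,fy=12,interpolation=cv2.INTER_NEAREST))
a=cv2.imread("raw_side1.png")[240:280,180:220].astype(float).mean(2)
c=cv2.imread("raw_top1.png")[205:235,300:330].astype(float).mean(2)
cv2.imwrite("pics/z9.png",np.hstack([cv2.resize(np.clip((x-200)/55*255,0,255).astype(np.uint8),(390,390),interpolation=cv2.INTER_NEAREST) for x in (a,c)]))
E
```

```text
[[122, 124
```

View pics/z8.png

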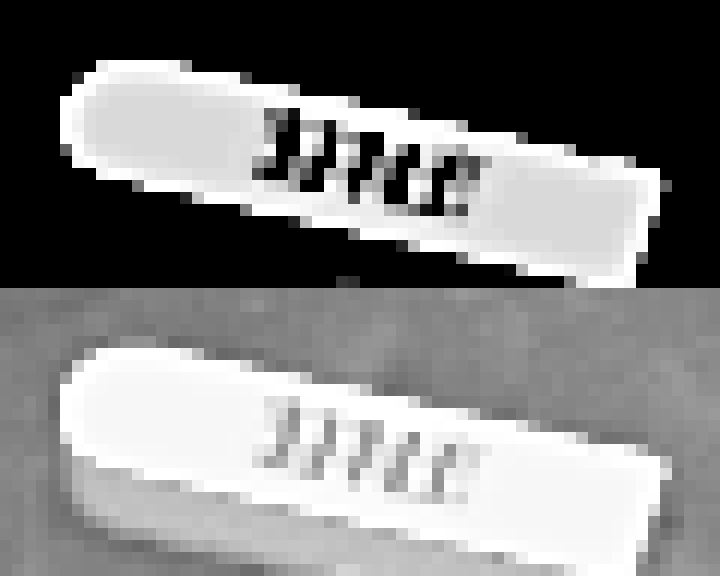

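View pics/z9.png

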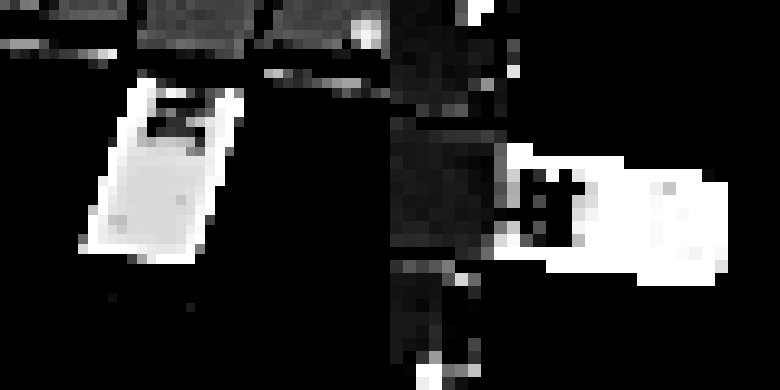

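```bash
python3 - <<'E'
from h import *
fs=[manip.get_image("side") for _ in range(12)]
g=np.mean([f[0].astype(float) for f in fs],0); d=np.mean([f[1] for f in fs],0)
np.save("avg_side.npy",g); np.save("avgd_side.npy",d)
c=g[274:302,190:250].mean(2)
s=np.clip((c-235)/20*255,0,255).astype(np.uint8)
cv2.imwrite("pics/z10.png",cv2.resize(s,None,fx=12,fy=12,interpolation=cv2.INTER_NEAREST))
print(manip.get_obs()["clock"], fs[0][0][285,195:247].tolist()[::8], np.abs(fs[0][0].astype(int)-fs[1][0]).mean())
E
```

```text
9.575 [[255, 255, 255], [247, 247, 247], [249, 249, 248], [255, 255, 255], [123, 121, 121], [134, 137, 137], [134, 137, 138]] 2.684395684136285
```

View pics/z10.png

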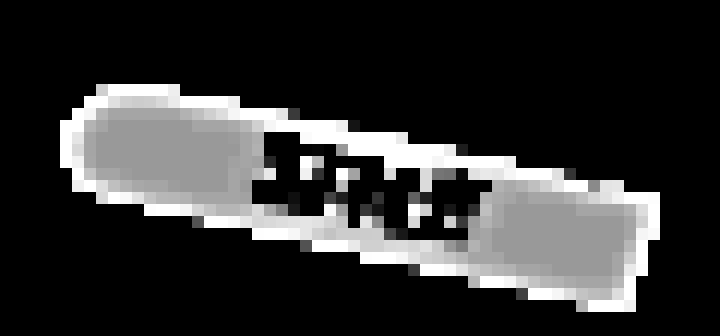

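Call:
carry_out(motion="0 0.4 0.1 0 0 0 0.6; 0 0.8 0.1 0 0 0 0.6; 0 1 0.1 0 0 0 0.6")

```text
clock: 9.95
tcp_pos: [538.7, 14.2, 170.7]
eef_rot: [0.525, 0.851, 0.003, 0.003]
force: [-0.6, -0.4, -0.0]
opening: 55.1
```

```bash
python3 - <<'E'
from h import *
fs=[manip.get_image("top") for _ in range(14)]
g=np.mean([f[0].astype(float) for f in fs],0); d=np.mean([f[1] for f in fs],0)
np.save("avgd_top.npy",d); cv2.imwrite("raw_avgtop.png",g[:,:,::-1])
r=manip.silhouettes("top","cartridge_mid")
for x in r[:2]: print(x["confidence"],x["box"])
l,t,rr,b=[int(v) for v in r[0]["box"]]
c=g[t-6:b+8,l-8:rr+8].mean(2); print(c.shape,c.max())
for k,(lo,hi) in enumerate([(90,255),(225,256)]):
  s=np.clip((c-lo)/(hi-lo)*255,0,255).astype(np.uint8)
  cv2.imwrite(f"pics/z11_{k}.png",cv2.resize(s,None,fx=9,fy=9,interpolation=cv2.INTER_NEAREST))
P,uv=cloud("top",d,r[0]["region"]); np.save("m_c11.npy",r[0]["region"])
k=P[:,2]>12; q=cv2.minAreaRect(plane("top",uv[k],20)[:,:2].astype(np.float32)); print(q, np.median(P[k][:,2]))
ax=np.array([np.cos(np.radians(162)),np.sin(np.radians(162))])
s=(P[k][:,:2]-np.array(q[0]))@ax
for a in range(-52,53,4):
    w=(s>=a)&(s<a+4)
    if w.sum()>2: print(a,w.sum(),P[k][w][:,2].mean().round(2),end=' | ')
E
```

```text
0.75 [336.2, 184.0, 347.0, 224.8]
(54, 27) 255.0
((513.8943481445312, -281.92431640625), (22.702573776245117, 98.43290710449219), 75.45487976074219) 19.151381467942155
-48 9 19.4 | -44 10 19.16 | -40 10 19.47 | -36 11 18.82 | -32 9 19.11 | -28 12 25.86 | -24 10 19.19 | -20 15 41.1 | -16 10 19.19 | -12 12 25.79 | -8 12 26.11 | -4 12 19.12 | 0 12 25.65 | 4 10 19.21 | 8 11 18.98 | 12 12 26.53 | 16 11 26.3 | 20 13 25.17 | 24 11 26.45 | 28 14 24.55 | 32 12 24.03 | 36 9 18.87 | 40 10 27.06 | 44 9 18.21 | 48 3 45.34 | [ WARN:0@7.422] global loadsave.cpp:1063 imwrite_ Unsupported depth image for selected encoder is fallbacked to CV_8U.
```

View pics/z11_0.png

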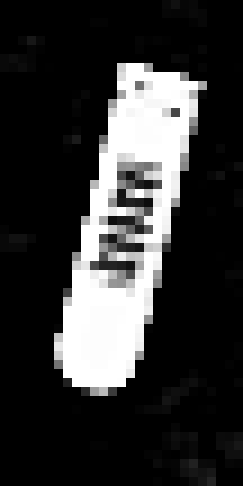

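View pics/z11_1.png

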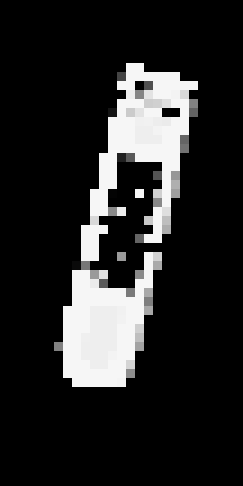

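The averaged picture settles it. The square end carries the ribs (dark specks at (140,85) and (175,112) in the crop) and lies at far x. The round nose points towards the robot. So at the start the nose was actually in the tunnel and the square end stuck out, contrary to the text. The goal of round nose in the tunnel is unambiguous, so I'll take a fresh hold on the square ribbed end.

Call:
carry_out(motion="0 -0.4 0 0 0 0.2 0.6; 0 -0.8 0 0 0 0.4 0.6; 0 -1 0 0 0 0.6 0.6")

```text
clock: 11.08
tcp_pos: [538.2, -144.6, 170.4]
eef_rot: [0.313, 0.95, 0.002, 0.003]
force: [-0.2, 0.3, 1.0]
opening: 55.3
```

Call:
carry_out(motion="0 -0.4 -0.1 0 0 0.15 0.6; 0 -0.8 -0.3 0 0 0.3 0.6; 0 -1 -0.4 0 0 0.45 0.6")

```text
clock: 11.45
tcp_pos: [537.0, -298.1, 109.4]
eef_rot: [0.141, 0.99, 0.002, 0.002]
force: [0.2, 0.2, -0.1]
opening: 55.1
```

```bash
python3 - <<'E'
from h import *
o=manip.get_obs(); print(o["clock"],o["q"].round(2),o["tcp_pos"].round(1),o["eef_rot"].round(4))
e=o["eef_rot"]; print("jaw",2*np.degrees(np.arctan2(e[1],e[0]))-90)
# axis of cartridge by PCA-like on avg images
m=np.load("m_c11.npy"); v,u=np.nonzero(m); X=plane("top",np.c_[u,v],20)[:,:2]
q=np.linalg.svd(X-X.mean(0))[2][0]; print(X.mean(0),np.degrees(np.arctan2(q[1],q[0]))%180)
g=cv2.imread("raw_avgtop.png").astype(float).mean(2); v,u=np.nonzero((g>170)); k=(u>330)&(u<352)&(v>180)&(v<230)
X=plane("top",np.c_[u,v][k],20)[:,:2]; q=np.linalg.svd(X-X.mean(0))[2][0]; print(X.mean(0),np.degrees(np.arctan2(q[1],q[0]))%180)
s=np.load("avg_side.npy").mean(2); v,u=np.nonzero(s>215); k=(u>188)&(u<250)&(v>270)&(v<305)
X=plane("side",np.c_[u,v][k],20)[:,:2]; q=np.linalg.svd(X-X.mean(0))[2][0]; print(X.mean(0),np.degrees(np.arctan2(q[1],q[0]))%180)
E
```

```text
11.45 [ 0.52  0.54 -0.07  1.75  0.04  0.85  1.72] [ 537.  -298.1  109.4] [0.1408 0.99   0.0023 0.0023]
jaw 73.80949425711748
[ 512.46112839 -280.39742163] 163.99568900134912
[ 516.66708669 -283.45658095] 164.2484300373952
[ 516.8381909  -285.22875812] 164.22855100133262
```

Call:
carry_out(motion="0.068 0.041 -0.3 0 0 0.006 0.6; 0.068 0.041 -0.55 0 0 0.006 0.6; 0.068 0.041 -0.65 0 0 0.006 0.6; 0.068 0.041 -0.685 0 0 0.006 0.6; 0.068 0.041 -0.69 0 0 0.006 0.6")

```text
clock: 12.08
tcp_pos: [548.0, -292.3, 6.8]
eef_rot: [0.138, 0.99, 0.002, 0.003]
force: [1.0, 0.5, 0.5]
opening: 54.8
```

Call:
carry_out(motion="0 0 -0.015 0 0 0 0.1; 0 0 -0.015 0 0 0 0.1; 0 0 -0.015 0 0 0 0.1; 0 0 -0.015 0 0 0 0.1; 0 0 -0.015 0 0 0 0.1", force=20)

```text
clock: 12.7
tcp_pos: [548.2, -292.4, 5.0]
eef_rot: [0.138, 0.99, 0.002, 0.003]
force: [-0.7, -0.1, 3.3]
opening: 23.7
```

Call:
carry_out(motion="0 0 0.15 0 0 0 0.1; 0 0 0.3 0 0 0 0.1; 0 -0.05 0.45 0 0 0 0.1; 0 -0.1 0.5 0 0 0 0.1")

```text
clock: 13.2
tcp_pos: [549.1, -308.0, 81.3]
eef_rot: [0.138, 0.99, 0.001, 0.004]
force: [0.6, -0.6, -1.0]
opening: 24.1
```

```bash
python3 - <<'E'
from h import *
o=manip.get_obs(); print(o["clock"],o["q"].round(2),o["tcp_pos"].round(1),o["eef_rot"].round(4),o["opening"],o["force"])
snap("side","side12",(150,170,290,320),4)
E
```

```text
13.2 [ 0.53  0.59 -0.07  1.73  0.05  0.82  1.73] [ 549.1 -308.    81.3] [0.1383 0.9904 0.0015 0.0044] 24.10637832747245 [ 0.5734291  -0.62017064 -0.98885729]
```

View pics/side12.png

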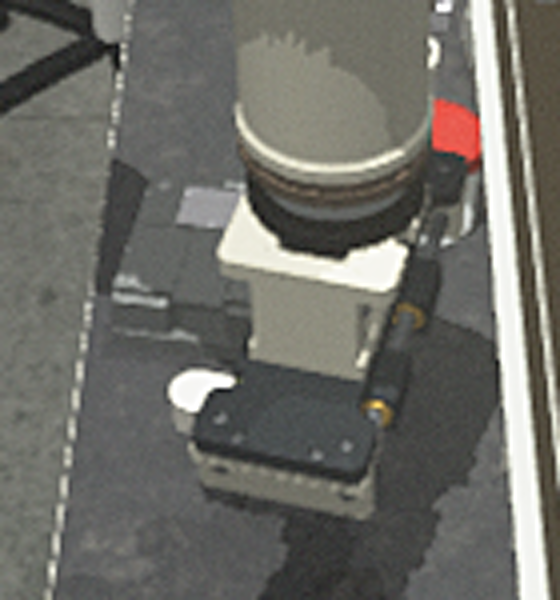

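Call:
carry_out(motion="-0.06 0.02 0 0 0 -0.19 0.1; -0.12 0.04 0 0 0 -0.38 0.1; -0.18 0.06 0 0 0 -0.57 0.1; -0.25 0.06 0 0 0 -0.76 0.1; -0.32 0.06 0 0 0 -0.935 0.1")

```text
clock: 13.88
tcp_pos: [499.7, -300.4, 80.4]
eef_rot: [0.487, 0.873, -0.001, 0.004]
force: [-0.4, 0.3, -1.0]
opening: 23.7
```

Call:
carry_out(motion="-0.06 0.01 0 0 0 -0.19 0.1; -0.12 0.02 0 0 0 -0.38 0.1; -0.18 0.03 0 0 0 -0.57 0.1; -0.25 0.04 0 0 0 -0.76 0.1; -0.32 0.05 0 0 0 -0.935 0.1")

```text
clock: 14.5
tcp_pos: [450.6, -292.6, 79.3]
eef_rot: [0.77, 0.638, -0.003, 0.002]
force: [-0.8, 1.0, -1.7]
opening: 23.7
```

```bash
python3 - <<'E'
from h import *
o=manip.get_obs(); print(o["clock"],o["q"].round(2),o["tcp_pos"].round(1),o["eef_rot"].round(4),o["opening"],o["force"])
e=o["eef_rot"]; print("jaw",2*np.degrees(np.arctan2(e[1],e[0]))-90)
g=cv2.imread("raw_avgtop.png").astype(int); d=np.load("avgd_top.npy")
P,uv=cloud("top",d,np.ones(d.shape,bool))
k=(P[:,2]>37)&(P[:,2]<50)&(P[:,0]>405)&(P[:,0]<550)&(P[:,1]>-215)&(P[:,1]<-65)
m=np.zeros(d.shape,np.uint8); m[uv[k][:,1],uv[k][:,0]]=1
n,l,s,c=cv2.connectedComponentsWithStats(m); j=1+np.argmax(s[1:,4]); m=(l==j); v,u=np.nonzero(m); print(s[j])
print(cv2.minAreaRect(plane("top",np.c_[u,v],44)[:,:2].astype(np.float32)))
im,dd=snap("top","top13",(240,120,440,270),4); snap("side","side13",(150,170,290,320),4)
E
```

```text
14.5 [ 0.28  0.48  0.3   1.97 -0.2   0.72  0.51] [ 450.6 -292.6   79.3] [ 0.7698  0.6382 -0.0027  0.0023] 23.684058070665564 [-0.81024875  0.96617372 -1.71409605]
jaw -10.681103202962149
[ 271  198   40   40 1179]
((478.6614990234375, -138.54425048828125), (96.2430419921875, 95.94229888916016), 80.03631591796875)
```

View pics/top13.png

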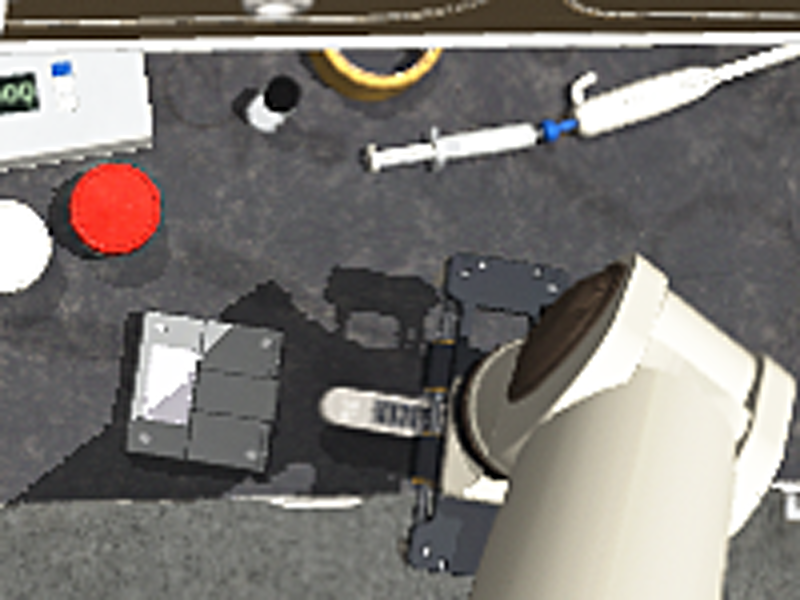

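View pics/side13.png

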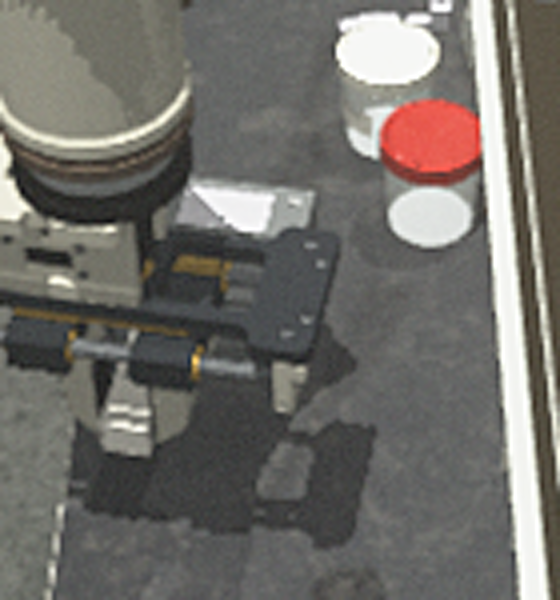

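Top view: nose tip at (322,402) faces the tunnel. Side view: the three ribs at (128,420) are on the held end. The carrier hasn't moved. I'll lower in front of the mouth.

Call:
carry_out(motion="0.005 0 -0.2 0 0 0.015 0.1; 0.005 0 -0.35 0 0 0.015 0.1; 0.005 0 -0.39 0 0 0.015 0.1; 0.005 0 -0.39 0 0 0.015 0.1")

```text
clock: 15.1
tcp_pos: [450.5, -292.6, 20.4]
eef_rot: [0.765, 0.644, -0.003, 0.001]
force: [-0.3, 0.0, -0.4]
opening: 23.9
```

```bash
cat > ins.py <<'E'
from h import *
o=manip.get_obs(); e=o["eef_rot"]; p=o["tcp_pos"]
print(o["clock"],"q7",o["q"][6].round(2),p.round(1),"jaw",(2*np.degrees(np.arctan2(e[1],e[0]))-90).round(2),o["opening"],o["force"].round(1))
x,y,z,w=e; print("toolz",np.round([2*(x*z+y*w),2*(y*z-x*w)],4))
c=np.array([478.6,-138.6]); u=np.array([.1736,.9848]); n=np.array([.9848,-.1736])
print("lat",((p[:2]-c)@n).round(1),"nose y",((p[:2]-c)@u+84).round(1))
E
python3 ins.py; python3 - <<'E'
from h import *
snap("side","side14",(150,170,290,320),4)
E
```

```text
15.1 q7 0.56 [ 450.5 -292.6   20.4] jaw -9.77 23.855310047984474 [-0.3  0.  -0.4]
toolz [-0.0029 -0.0064]
lat -1.0 nose y -72.5
```

View pics/side14.png

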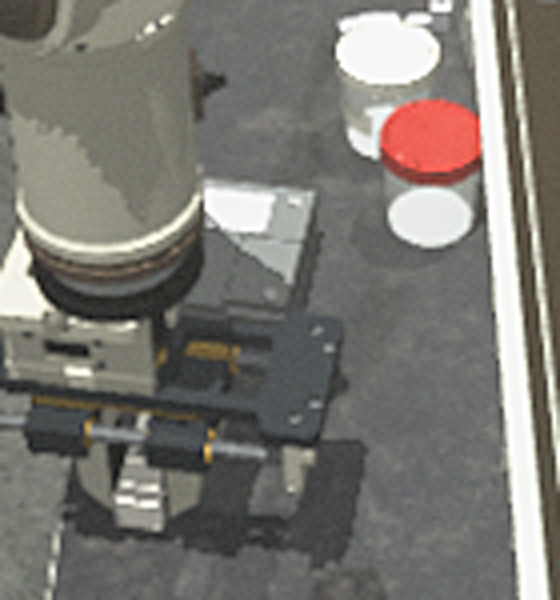

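Call:
carry_out(motion="0.02 0.05 0 0 0 0 0.1; 0.028 0.1 0 0 0 0 0.1; 0.035 0.15 0 0 0 0 0.1; 0.042 0.195 0 0 0 0 0.1; 0.042 0.195 0 0 0 0 0.1")

```text
clock: 15.78
tcp_pos: [457.4, -262.6, 21.0]
eef_rot: [0.764, 0.645, -0.003, 0.002]
force: [-0.6, -0.3, -0.9]
opening: 24.0
```

```bash
python3 ins.py
```

```text
15.775 q7 0.51 [ 457.4 -262.6   21. ] jaw -9.71 24.014913305627164 [-0.6 -0.3 -0.9]
toolz [-0.002  -0.0065]
lat 0.6 nose y -41.8
```

Call:
carry_out(motion="0.005 0.05 -0.003 0 0 0 0.1; 0.014 0.1 -0.003 0 0 0 0.1; 0.022 0.15 -0.003 0 0 0 0.1; 0.031 0.197 -0.003 0 0 0 0.1")

```text
clock: 16.27
tcp_pos: [462.1, -232.4, 20.6]
eef_rot: [0.764, 0.645, -0.003, 0.002]
force: [0.3, 0.2, -1.5]
opening: 24.1
```

```bash
python3 ins.py
```

```text
16.275 q7 0.45 [ 462.1 -232.4   20.6] jaw -9.69 24.058050989408688 [ 0.3  0.2 -1.5]
toolz [-0.002  -0.0064]
lat 0.1 nose y -11.2
```

Call:
carry_out(motion="0.006 0.035 0 0 0 0 0.1; 0.012 0.07 0 0 0 0 0.1; 0.017 0.098 0 0 0 0 0.1; 0.017 0.098 0 0 0 0 0.1")

```text
clock: 16.77
tcp_pos: [464.8, -217.3, 20.5]
eef_rot: [0.764, 0.645, -0.003, 0.002]
force: [0.1, 0.1, -1.5]
opening: 23.7
```

Call:
carry_out(motion="0.002 0.013 0 0 0 0 0.1; 0.003 0.02 0 0 0 0 0.1; 0.004 0.026 0 0 0 0 0.1")

```text
clock: 17.15
tcp_pos: [465.2, -214.6, 20.7]
eef_rot: [0.764, 0.645, -0.003, 0.002]
force: [0.2, -2.5, -0.6]
opening: 23.7
```

```bash
python3 ins.py
```

```text
17.15 q7 0.42 [ 465.2 -214.6   20.7] jaw -9.72 23.748335330254925 [ 0.2 -2.5 -0.6]
toolz [-0.0018 -0.0076]
lat 0.0 nose y 6.8
```

Call:
carry_out(motion="0.002 0.013 0 0 0 0 0.1; 0.004 0.026 0 0 0 0 0.1; 0.005 0.03 0 0 0 0 0.1; 0.005 0.03 0 0 0 0 0.1")

```text
clock: 17.65
tcp_pos: [466.0, -209.9, 20.7]
eef_rot: [0.764, 0.645, -0.003, 0.002]
force: [-0.0, -2.8, -1.0]
opening: 24.0
```

```bash
python3 ins.py;  python3 - <<'E'
from h import *
im,d=snap("top","top17",(240,120,440,270),4); snap("side","side17",(150,170,290,320),4)
P,uv=cloud("top",d,np.ones(d.shape,bool))
k=(P[:,2]>37)&(P[:,2]<50)&(P[:,0]>405)&(P[:,0]<550)&(P[:,1]>-215)&(P[:,1]<-65)
m=np.zeros(d.shape,np.uint8); m[uv[k][:,1],uv[k][:,0]]=1
n,l,s,c=cv2.connectedComponentsWithStats(m); j=1+np.argmax(s[1:,4]); v,u=np.nonzero(l==j); print(s[j])
print(cv2.minAreaRect(plane("top",np.c_[u,v],44)[:,:2].astype(np.float32)))
E
```

```text
17.65 q7 0.41 [ 466.  -209.9   20.7] jaw -9.71 24.005407843921134 [-0.  -2.8 -1. ]
toolz [-0.0017 -0.0074]
lat 0.0 nose y 11.6
[ 269  197   40   40 1238]
((479.4864501953125, -134.65382385253906), (99.59491729736328, 95.87920379638672), 80.18233489990234)
```

View pics/top17.png

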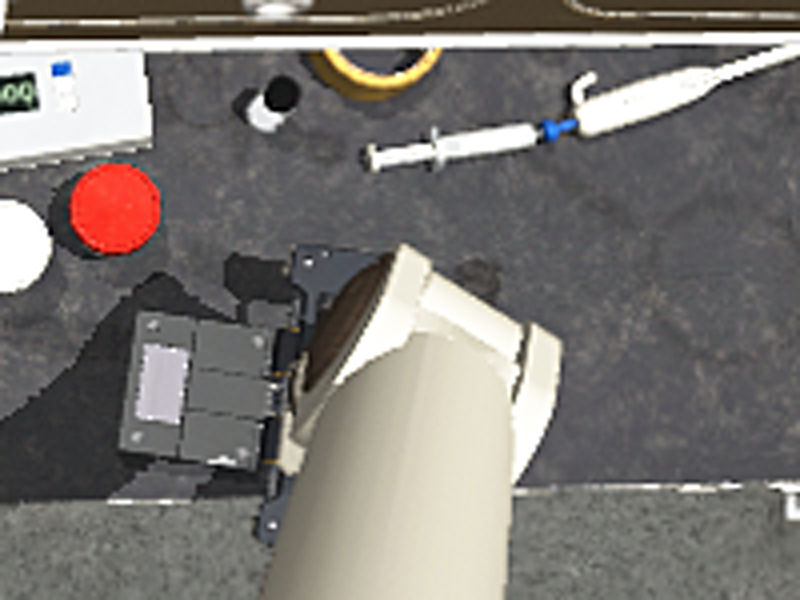

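View pics/side17.png

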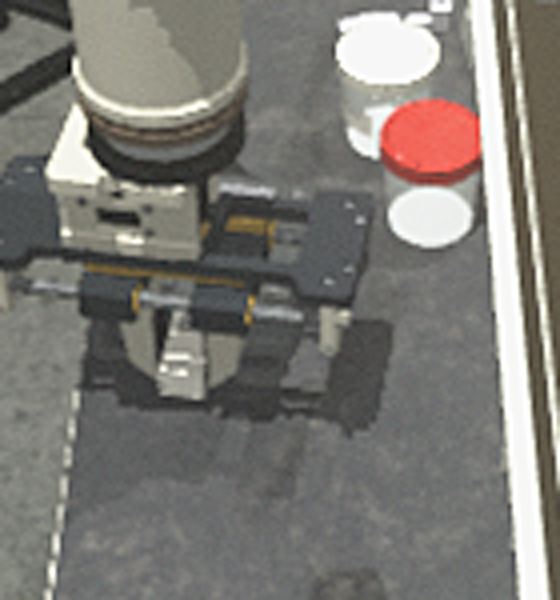

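The carrier moved about 4–5 mm under the insertion push, so the nose is on the back wall. I'll release, then straddle the cartridge and push the carrier by its -y face.

Call:
carry_out(motion="0 0 0 0 0 0 0.55; 0 0 0 0 0 0 0.55; 0 0 0 0 0 0 0.55; 0 0 -0.04 0 0 0 0.55; 0 0 -0.04 0 0 0 0.55")

```text
clock: 18.38
tcp_pos: [465.6, -209.7, 14.1]
eef_rot: [0.764, 0.645, -0.003, 0.002]
force: [-0.4, -0.2, 0.1]
opening: 50.3
```

```bash
python3 ins.py;  python3 - <<'E'
from h import *
snap("side","side18",(150,170,290,320),4)
r=manip.silhouettes("side","cartridge_mid")
for x in r[:1]:
  print(x["confidence"],x["box"])
E
```

```text
18.375 q7 0.41 [ 465.6 -209.7   14.1] jaw -9.71 50.31580439829195 [-0.4 -0.2  0.1]
toolz [-0.0027 -0.0069]
lat -0.5 nose y 11.8
0.67 [188.8, 244.8, 204.9, 272.7]
```

View pics/side18.png

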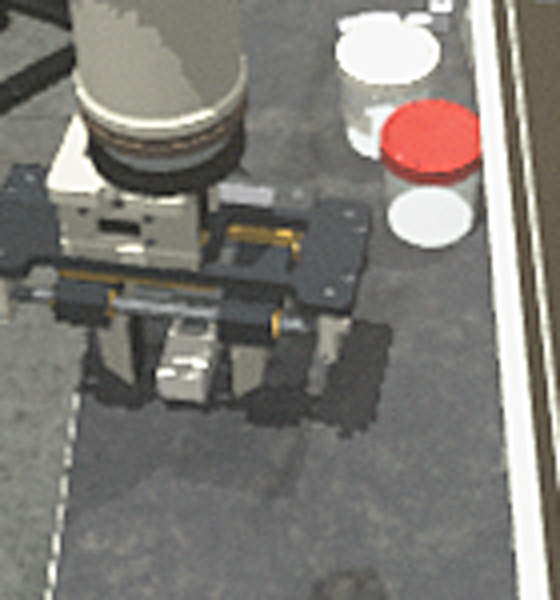

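```bash
cat > plan.py <<'E'
import sys
from h import *
from scipy.interpolate import PchipInterpolator as I
S=[-134,-110,-84,-60,40,106,140,166]
X=I(S,[479.4,480.5,481,480.5,475.5,472.5,472,472]); Y=I(S,[-9.7,-5,1.5,4,4,3,-1,-4.2])
def rows(step,n,off=57.5):
    o=manip.get_obs(); p=o["tcp_pos"]; e=o["eef_rot"]; jaw=2*np.degrees(np.arctan2(e[1],e[0]))-90
    a=np.radians(jaw); C=p[:2]+off*np.array([-np.sin(a),np.cos(a)])
    print("t",o["clock"],"tcp",p.round(1),"jaw",jaw.round(2),"F",o["force"].round(1),"C est",C.round(1),"plan x",X(C[1]).round(1),"yaw",Y(C[1]).round(1))
    out=[]
    for i in range(1,n+1):
        y=min(C[1]+step*i,166); a=np.radians(Y(y)); T=np.array([X(y),y])-off*np.array([-np.sin(a),np.cos(a)])
        d=(T-p[:2])/150; out.append(f"{d[0]:.3f} {d[1]:.3f} {(15-p[2])/150:.3f} 0 0 {(Y(y)-jaw)/45:.3f} 0.55")
    print("; ".join(out))
rows(float(sys.argv[1]),int(sys.argv[2]))
E
python3 plan.py 8 5
```

```text
t 18.475 tcp [ 465.8 -209.9   14.4] jaw -9.71 F [ 0.2 -0.8 -0.3] C est [ 475.5 -153.2] plan x 478.2 yaw -12.5
0.010 0.055 0.004 0 0 -0.038 0.55; 0.021 0.107 0.004 0 0 -0.011 0.55; 0.033 0.159 0.004 0 0 0.019 0.55; 0.046 0.211 0.004 0 0 0.053 0.55; 0.059 0.263 0.004 0 0 0.089 0.55
```

Call:
carry_out(motion="0.012 0.06 0.003 0 0 0 0.55; 0.021 0.11 0.003 0 0 0 0.55; 0.027 0.144 0.003 0 0 0 0.55; 0.027 0.144 0.003 0 0 0 0.55")

```text
clock: 18.98
tcp_pos: [470.1, -187.7, 14.9]
eef_rot: [0.764, 0.645, -0.003, 0.002]
force: [0.2, -0.1, -0.4]
opening: 50.6
```

```bash
python3 plan.py 9 5
```

```text
t 18.975 tcp [ 470.1 -187.7   14.9] jaw -9.67 F [ 0.2 -0.1 -0.4] C est [ 479.7 -131. ] plan x 479.6 yaw -9.2
0.017 0.058 0.000 0 0 0.048 0.55; 0.031 0.116 0.000 0 0 0.089 0.55; 0.047 0.175 0.000 0 0 0.137 0.55; 0.066 0.235 0.000 0 0 0.194 0.55; 0.081 0.295 0.000 0 0 0.241 0.55
```

Call:
carry_out(motion="0.005 0.02 0 0 0 0 0.55; 0.01 0.04 0 0 0 0 0.55; 0.01 0.04 0 0 0 0 0.55")

```text
clock: 19.35
tcp_pos: [471.6, -181.8, 15.0]
eef_rot: [0.764, 0.645, -0.003, 0.002]
force: [0.5, -2.6, -1.1]
opening: 50.8
```

```bash
python3 plan.py 9 5; python3 - <<'E'
from h import *
im,d=snap("top","top19",(240,120,440,270),4)
P,uv=cloud("top",d,np.ones(d.shape,bool))
k=(P[:,2]>37)&(P[:,2]<50)&(P[:,0]>405)&(P[:,0]<550)&(P[:,1]>-170)&(P[:,1]<-65)
print(np.percentile(P[k],99,axis=0))
E
```

```text
t 19.35 tcp [ 471.6 -181.8   15. ] jaw -9.68 F [ 0.5 -2.6 -1.1] C est [ 481.2 -125.1] plan x 479.9 yaw -8.1
0.016 0.057 0.000 0 0 0.075 0.55; 0.031 0.116 0.000 0 0 0.119 0.55; 0.050 0.175 0.000 0 0 0.175 0.55; 0.066 0.235 0.000 0 0 0.227 0.55; 0.077 0.295 0.000 0 0 0.261 0.55
[531.62642912 -73.40324028  48.17345017]
```

View pics/top19.png

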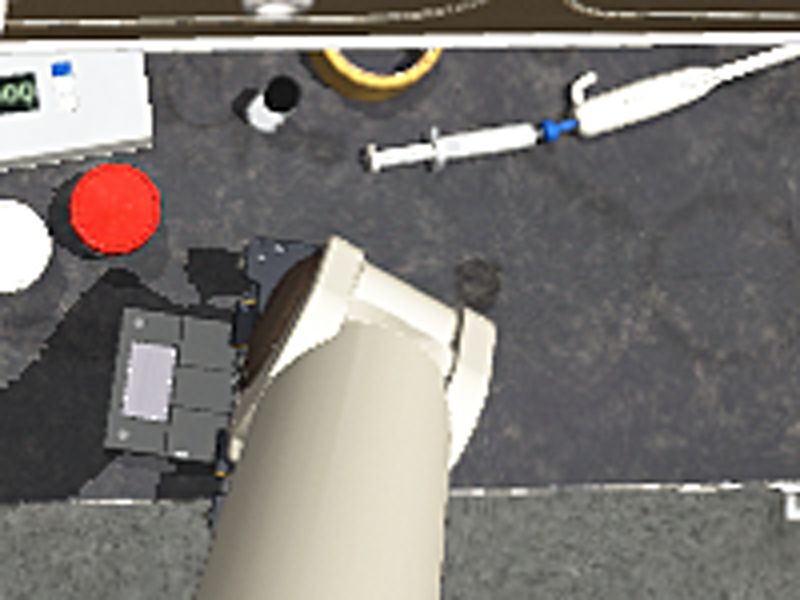

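Call:
carry_out(motion="0.014 0.057 0 0 0 0.045 0.55; 0.029 0.116 0 0 0 0.1 0.55; 0.047 0.175 0 0 0 0.16 0.55; 0.063 0.235 0 0 0 0.22 0.55; 0.074 0.295 0 0 0 0.26 0.55")

```text
clock: 20.02
tcp_pos: [482.9, -136.8, 15.0]
eef_rot: [0.694, 0.72, -0.003, 0.002]
force: [-0.2, -3.3, -0.8]
opening: 50.5
```

```bash
python3 plan.py 10 5
```

```text
t 20.025 tcp [ 482.9 -136.8   15. ] jaw 2.18 F [-0.2 -3.3 -0.8] C est [480.7 -79.3] plan x 481.0 yaw 2.2
0.009 0.067 -0.000 0 0 0.029 0.55; 0.011 0.134 -0.000 0 0 0.040 0.55; 0.008 0.201 -0.000 0 0 0.040 0.55; 0.006 0.267 -0.000 0 0 0.040 0.55; 0.003 0.334 -0.000 0 0 0.040 0.55
```

```bash
cat > car.py <<'E'
from h import *
import sys
im,d=snap("top",sys.argv[1],(120,120,360,270),3.3)
P,uv=cloud("top",d,np.ones(d.shape,bool))
o=manip.get_obs(); e=o["eef_rot"]; a=2*np.arctan2(e[1],e[0])-np.pi/2; p=o["tcp_pos"][:2]
C=p+57.5*np.array([-np.sin(a),np.cos(a)])
hsv=cv2.cvtColor(im,cv2.COLOR_RGB2HSV)[uv[:,1],uv[:,0]]
k=(P[:,2]>38)&(P[:,2]<50)&(np.abs(P[:,:2]-C).max(1)<75)&(((P[:,:2]-p)@np.array([-np.sin(a),np.cos(a)]))>-60)
m=np.zeros(d.shape,np.uint8); m[uv[k][:,1],uv[k][:,0]]=1
n,l,s,c=cv2.connectedComponentsWithStats(m); j=1+np.argmax(s[1:,4]); v,u=np.nonzero(l==j)
print("est",C.round(1),np.degrees(a).round(1),"rect",cv2.minAreaRect(plane("top",np.c_[u,v],44)[:,:2].astype(np.float32)),o["clock"])
E
python3 car.py top20
```

```text
est [480.7 -77.9] 2.3 rect ((480.71514892578125, -67.54238891601562), (95.68892669677734, 73.81925201416016), 2.155042886734009) 20.075
```

View pics/top20.png

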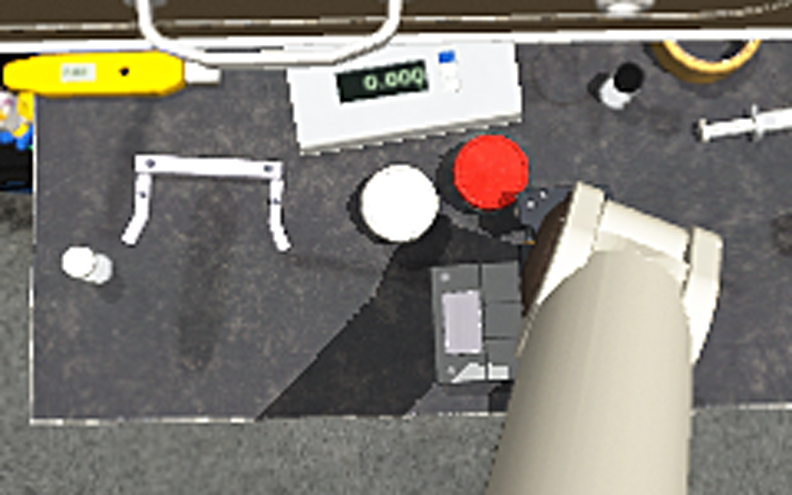

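Carrier is square to the fingers: x 480.7, yaw 2.2°, about 13 mm clear of the white cup. I'll raise the tool slightly so the gripper body clears the cups, and keep pushing.

```bash
sed -i 's/(15-p/(18-p/' plan.py; python3 plan.py 10 5
```

```text
t 20.075 tcp [ 483.1 -135.3   15. ] jaw 2.32 F [-0.1 -2.8  1. ] C est [480.7 -77.9] plan x 481.0 yaw 2.4
0.009 0.067 0.020 0 0 0.029 0.55; 0.009 0.134 0.020 0 0 0.037 0.55; 0.007 0.201 0.020 0 0 0.037 0.55; 0.004 0.267 0.020 0 0 0.037 0.55; 0.001 0.334 0.020 0 0 0.037 0.55
```

Call:
carry_out(motion="0.007 0.067 0.01 0 0 0.03 0.55; 0.007 0.134 0.02 0 0 0.04 0.55; 0.005 0.2 0.02 0 0 0.04 0.55; 0.003 0.267 0.02 0 0 0.04 0.55; 0 0.334 0.02 0 0 0.04 0.55")

```text
clock: 20.7
tcp_pos: [483.1, -84.7, 18.1]
eef_rot: [0.681, 0.732, -0.003, 0.002]
force: [0.1, -3.9, -1.1]
opening: 50.7
```

```bash
python3 plan.py 10 5; python3 car.py top21
```

```text
t 20.7 tcp [483.1 -84.7  18.1] jaw 4.11 F [ 0.1 -3.9 -1.1] C est [478.9 -27.3] plan x 479.2 yaw 4.0
-0.003 0.067 -0.000 0 0 -0.002 0.55; -0.006 0.133 -0.000 0 0 -0.002 0.55; -0.010 0.200 -0.000 0 0 -0.002 0.55; -0.014 0.267 -0.000 0 0 -0.002 0.55; -0.018 0.333 -0.000 0 0 -0.002 0.55
est [478.8 -25.6] 4.2 rect ((478.0122985839844, -6.115495681762695), (96.92658996582031, 55.80908966064453), 2.3461074829101562) 20.75
```

Call:
carry_out(motion="-0.004 0.067 0 0 0 0 0.55; -0.008 0.133 0 0 0 0 0.55; -0.012 0.2 0 0 0 0 0.55; -0.016 0.267 0 0 0 0 0.55; -0.02 0.333 0 0 0 0 0.55")

```text
clock: 21.38
tcp_pos: [480.0, -32.4, 18.0]
eef_rot: [0.681, 0.732, -0.002, 0.002]
force: [-0.6, -4.1, 0.6]
opening: 50.6
```

```bash
python3 plan.py 10 5; python3 car.py top22
```

```text
t 21.375 tcp [480.  -32.4  18. ] jaw 4.19 F [-0.6 -4.1  0.6] C est [475.8  24.9] plan x 476.3 yaw 4.0
-0.001 0.067 -0.000 0 0 -0.004 0.55; -0.005 0.133 -0.000 0 0 -0.004 0.55; -0.008 0.200 -0.000 0 0 -0.005 0.55; -0.013 0.267 -0.000 0 0 -0.008 0.55; -0.017 0.333 -0.000 0 0 -0.011 0.55
est [475.6  26.6] 4.3 rect ((474.29168701171875, 57.59443664550781), (94.5367431640625, 32.927547454833984), 3.028168201446533) 21.425
```

View pics/top22.png

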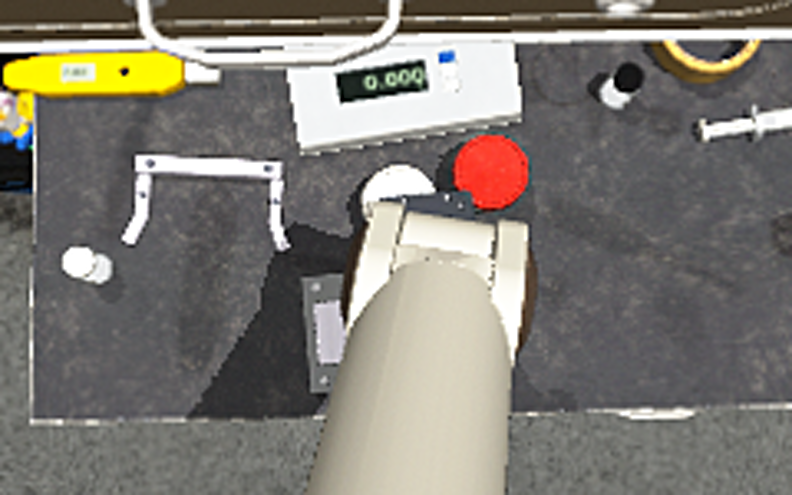

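Call:
carry_out(motion="-0.002 0.067 0 0 0 0 0.55; -0.006 0.133 0 0 0 -0.005 0.55; -0.01 0.2 0 0 0 -0.005 0.55; -0.014 0.267 0 0 0 -0.008 0.55; -0.018 0.333 0 0 0 -0.01 0.55")

```text
clock: 22.05
tcp_pos: [477.1, 19.9, 18.0]
eef_rot: [0.683, 0.73, -0.002, 0.001]
force: [0.2, -5.3, 2.0]
opening: 50.8
```

```bash
python3 plan.py 10 5; python3 car.py top23
```

```text
t 22.05 tcp [477.1  19.9  18. ] jaw 3.83 F [ 0.2 -5.3  2. ] C est [473.3  77.2] plan x 473.6 yaw 3.7
-0.003 0.067 0.000 0 0 -0.008 0.55; -0.007 0.133 0.000 0 0 -0.013 0.55; -0.011 0.200 0.000 0 0 -0.019 0.55; -0.018 0.266 0.000 0 0 -0.038 0.55; -0.028 0.333 0.000 0 0 -0.068 0.55
est [473.1  79. ] 3.9 rect ((479.4152526855469, 123.32719421386719), (8.09587574005127, 75.17448425292969), 89.69245910644531) 22.1
```

Call:
carry_out(motion="-0.003 0.067 0 0 0 -0.008 0.55; -0.006 0.133 0 0 0 -0.012 0.55; -0.01 0.2 0 0 0 -0.02 0.55; -0.016 0.266 0 0 0 -0.038 0.55; -0.026 0.333 0 0 0 -0.065 0.55")

```text
clock: 22.72
tcp_pos: [473.0, 72.0, 17.9]
eef_rot: [0.701, 0.713, -0.002, 0.001]
force: [0.2, -5.2, 2.4]
opening: 50.4
```

```bash
python3 plan.py 9 5; python3 car.py top24
```

```text
t 22.725 tcp [473.   72.   17.9] jaw 0.92 F [ 0.2 -5.2  2.4] C est [472.1 129.5] plan x 472.1 yaw 0.4
-0.012 0.060 0.000 0 0 -0.039 0.55; -0.019 0.120 0.000 0 0 -0.063 0.55; -0.027 0.180 0.000 0 0 -0.087 0.55; -0.034 0.241 0.000 0 0 -0.112 0.55; -0.035 0.244 0.000 0 0 -0.114 0.55Traceback (most recent call last):
  File "car.py", line 10, in <module>
    n,l,s,c=cv2.connectedComponentsWithStats(m); j=1+np.argmax(s[1:,4]); v,u=np.nonzero(l==j)
                                                     ~~~~~~~~~^^^^^^^^^
    return _wrapfunc(a, 'argmax', axis=axis, out=out, **kwds)
    return bound(*args, **kwds)
ValueError: attempt to get argmax of an empty sequence
```

View pics/top24.png

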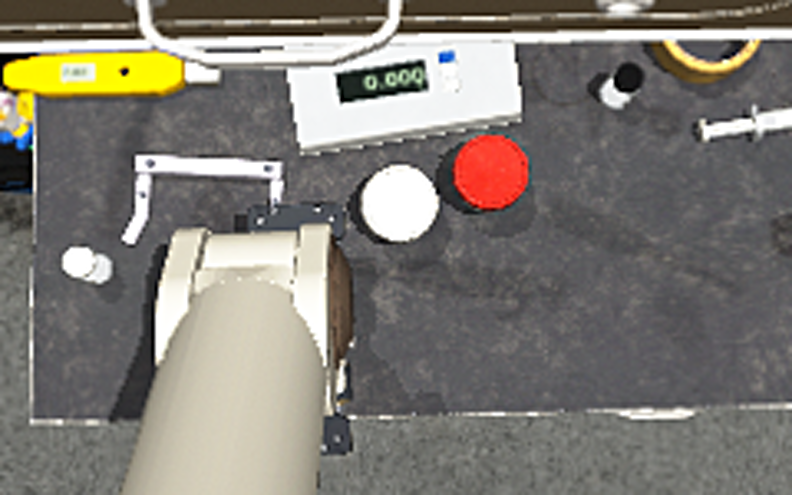

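Call:
carry_out(motion="-0.01 0.06 0 0 0 -0.035 0.55; -0.018 0.12 0 0 0 -0.06 0.55; -0.026 0.18 0 0 0 -0.085 0.55; -0.033 0.235 0 0 0 -0.11 0.55; -0.034 0.238 0 0 0 -0.112 0.55")

```text
clock: 23.4
tcp_pos: [467.4, 110.9, 17.9]
eef_rot: [0.731, 0.682, -0.001, -0.0]
force: [-0.1, -1.3, 1.2]
opening: 50.7
```

```bash
python3 plan.py 9 1; python3 - <<'E'
from h import *
print(manip.get_obs()["q"].round(2))
snap("side","side25",(150,110,300,300),4)
E
```

```text
t 23.4 tcp [467.4 110.9  17.9] jaw -4.01 F [-0.1 -1.3  1.2] C est [471.4 168.2] plan x 472.0 yaw -4.5
0.002 -0.015 0.001 0 0 -0.004 0.55
[-0.49  0.52  0.24  2.12 -0.23  0.53 -0.15]
```

View pics/side25.png

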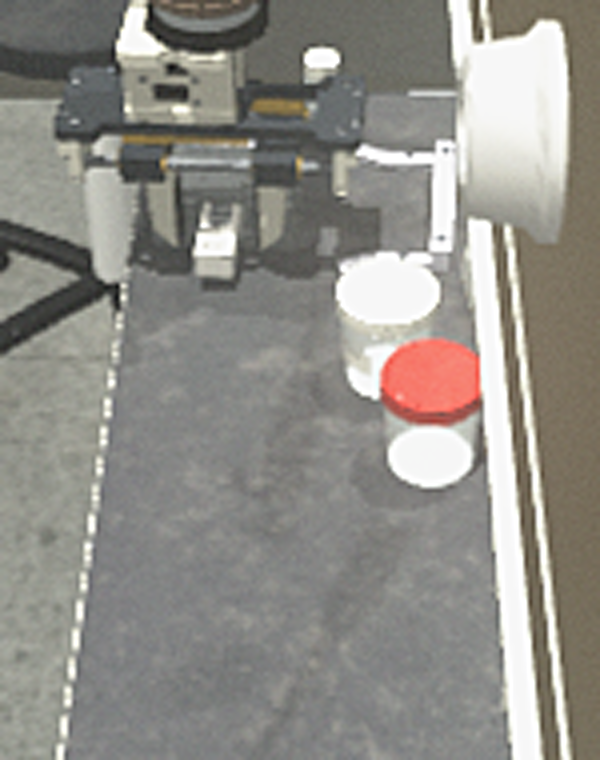

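Call:
carry_out(motion="-0.005 -0.07 0 0 0 0 0.55; -0.005 -0.1 0.2 0 0 0 0.55; -0.005 -0.1 0.5 0 0 0.15 0.55; -0.05 -0.1 0.75 0 0 0.35 0.55; -0.1 -0.1 0.8 0 0 0.55 0.55")

```text
clock: 24.08
tcp_pos: [453.9, 96.0, 140.4]
eef_rot: [0.566, 0.824, 0.001, 0.001]
force: [-0.0, 1.3, -0.8]
opening: 50.4
```

Call:
carry_out(motion="-0.03 -0.2 0 0 0 0.2 0.55; -0.06 -0.4 0 0 0 0.4 0.55; -0.1 -0.6 0 0 0 0.6 0.55; -0.1 -0.8 0 0 0 0.8 0.55; -0.1 -1 0 0 0 1 0.55")

```text
clock: 24.7
tcp_pos: [438.4, -55.1, 140.3]
eef_rot: [0.205, 0.979, 0.002, 0.001]
force: [1.1, 0.0, -0.2]
opening: 50.5
```

```bash
python3 - <<'E'
from h import *
o=manip.get_obs(); e=o["eef_rot"]; print(o["q"].round(2),o["tcp_pos"],2*np.degrees(np.arctan2(e[1],e[0]))-90,o["clock"])
im,d=snap("top","top26",(120,120,360,270),3.3); snap("side","side26",(150,110,300,300),4)
P,uv=cloud("top",d,np.ones(d.shape,bool))
k=(P[:,2]>38)&(P[:,2]<50)&(P[:,0]>400)&(P[:,0]<540)&(P[:,1]>95)&(P[:,1]<240)
m=np.zeros(d.shape,np.uint8); m[uv[k][:,1],uv[k][:,0]]=1
n,l,s,c=cv2.connectedComponentsWithStats(m); j=1+np.argmax(s[1:,4]); v,u=np.nonzero(l==j)
print("rect",s[j],cv2.minAreaRect(plane("top",np.c_[u,v],44)[:,:2].astype(np.float32)))
r=manip.silhouettes("top","cartridge_mid")[:1]
for x in r:
  v,u=np.nonzero(x["region"]); print(x["confidence"],x["box"],cv2.minAreaRect(plane("top",np.c_[u,v],34)[:,:2].astype(np.float32)))
E
```

```text
[-0.1   0.22  0.19  2.15 -0.06  0.77  1.28] [438.35890087 -55.08106162 140.31788862] 66.33843551139668 24.7
rect [ 158  204   38   37 1240] ((471.8127136230469, 169.4673309326172), (96.72872924804688, 96.02240753173828), 86.05852508544922)
0.58 [196.7, 220.6, 214.4, 228.3] ((467.1104736328125, 96.29212951660156), (48.837646484375, 24.291927337646484), 88.91466522216797)
```

View pics/top26.png

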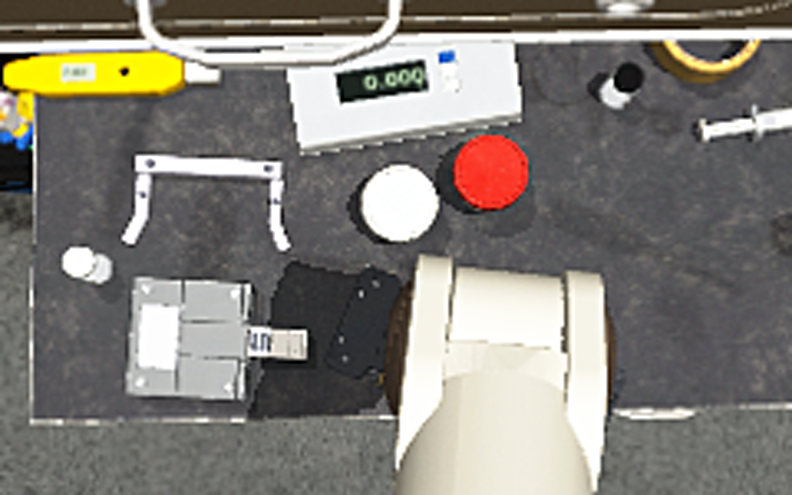

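View pics/side26.png

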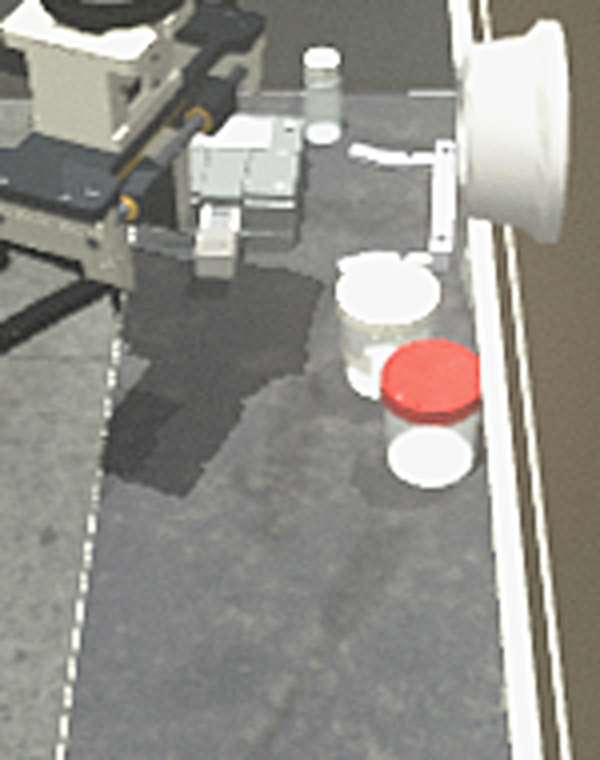

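```bash
python3 - <<'E'
from h import *
def edge(g,c,yaw,zc=34):
    # profile along cartridge axis on cartridge top
    a=np.radians(yaw); u=np.array([np.sin(a),-np.cos(a)]); n=np.array([np.cos(a),np.sin(a)])
    s=np.arange(75,115,0.5); out=[]
    for lat in (-6,-3,0,3,6):
        X=np.array([np.r_[c+u*t+n*lat,zc] for t in s]); px=proj("top",X).astype(np.float32)
        v=cv2.remap(g.astype(np.float32),px[:,0].reshape(1,-1),px[:,1].reshape(1,-1),cv2.INTER_LINEAR)[0]
        lo,hi=v[-20:].mean(),np.percentile(v[:20],50); i=np.argmax(v<(lo+hi)/2); out.append(s[i])
    return out
g1=cv2.imread("raw_top1.png").mean(2); print("start",edge(g1,np.array([478.65,-138.55]),-10))
g1=cv2.imread("top0.png"); 
fs=[manip.get_image("top")[0].astype(float) for _ in range(6)]
g=np.mean(fs,0).mean(2); print("now",edge(g,np.array([471.8,169.47]),-3.94))
# carrier faces edges on lines, same technique, both faces
def face(g,c,yaw,sgn):
    a=np.radians(yaw); u=sgn*np.array([np.sin(a),-np.cos(a)]); n=np.array([np.cos(a),np.sin(a)]); s=np.arange(36,60,.5); out=[]
    for lat in (-40,-32,-25,25,32,40):
        X=np.array([np.r_[c+u*t+n*lat,44] for t in s]); px=proj("top",X).astype(np.float32)
        v=cv2.remap(g.astype(np.float32),px[:,0].reshape(1,-1),px[:,1].reshape(1,-1),cv2.INTER_LINEAR)[0]
        lo,hi=np.median(v[-6:]),np.median(v[:8]); out.append(s[np.argmax(v<(lo+hi)/2)])
    return out
g1=cv2.imread("raw_top1.png").mean(2)
print(face(g1,np.array([478.65,-138.55]),-10,1),face(g1,np.array([478.65,-138.55]),-10,-1))
print(face(g,np.array([471.8,169.47]),-3.94,1),face(g,np.array([471.8,169.47]),-3.94,-1))
E
```

```text
start [np.float64(97.0), np.float64(97.0), np.float64(96.5), np.float64(96.0), np.float64(96.0)]
now [np.float64(96.5), np.float64(96.5), np.float64(97.0), np.float64(96.5), np.float64(96.5)]
[np.float64(45.5), np.float64(47.0), np.float64(46.0), np.float64(46.5), np.float64(46.0), np.float64(45.5)] [np.float64(47.5), np.float64(48.0), np.float64(47.0), np.float64(48.0), np.float64(48.0), np.float64(48.5)]
[np.float64(41.0), np.float64(41.0), np.float64(43.5), np.float64(42.5), np.float64(41.5), np.float64(41.0)] [np.float64(46.5), np.float64(48.5), np.float64(46.5), np.float64(46.5), np.float64(48.0), np.float64(45.5)][ WARN:0@0.030] global loadsave.cpp:275 findDecoder imread_('top0.png'): can't open/read file: check file path/integrity
```

Top view: carrier at (190,340) is square in front of the dock with the cartridge sticking out right. The protrusion edge measures 96.5 mm, the same as at the start, so it is still home. Now I'll move round to the front face.

Call:
carry_out(motion="-0.05 0.3 0 0 0 0.1 0.55; -0.1 0.6 0 0 0 0.2 0.55; -0.15 0.9 0 0 0 0.3 0.55; -0.18 1 0 0 0 0.4 0.55; -0.18 1 0 0 0 0.44 0.55")

```text
clock: 25.78
tcp_pos: [411.5, 98.0, 140.3]
eef_rot: [0.033, 0.999, 0.002, 0.0]
force: [-0.5, -0.8, 0.2]
opening: 50.6
```

```bash
cat > st.py <<'E'
from h import *
o=manip.get_obs(); e=o["eef_rot"]; p=o["tcp_pos"]; j=2*np.degrees(np.arctan2(e[1],e[0]))-90
a=np.radians(j-90); C=p[:2]+57.5*np.array([np.cos(a),np.sin(a)])
D=np.array([562.4,159.3]); b=np.radians(-4.2); d=C-D
print(o["clock"],o["q"].round(2),"tcp",p.round(1),"jaw",j.round(2),"F",o["force"].round(1),"C",C.round(1),"in dock",(d@[np.cos(b),np.sin(b)]).round(1),(d@[-np.sin(b),np.cos(b)]).round(1))
x,y,z,w=e; print("toolz",np.round([2*(x*z+y*w),2*(y*z-x*w)],4))
E
python3 st.py
```

```text
25.775 [-0.32  0.19  0.03  2.19 -0.01  0.76  1.22] tcp [411.5  98.  140.3] jaw 86.16 F [-0.5 -0.8  0.2] C [468.9  94.1] in dock -88.5 -71.9
toolz [0.001 0.003]
```

Call:
carry_out(motion="-0.04 0.25 0 0 0 0 0.55; -0.077 0.51 0 0 0 0 0.55; -0.077 0.51 -0.2 0 0 0 0.55; -0.077 0.51 -0.5 0 0 0 0.55; -0.077 0.51 -0.7 0 0 0 0.55")

```text
clock: 26.4
tcp_pos: [400.2, 172.3, 33.7]
eef_rot: [0.035, 0.999, 0.001, 0.0]
force: [-0.2, 0.5, 0.5]
opening: 50.4
```

```bash
python3 st.py; python3 - <<'E'
from h import *
snap("side","side27",(150,110,300,300),4)
E
```

```text
26.4 [-0.45  0.42 -0.02  2.21  0.02  0.51  1.02] tcp [400.2 172.3  33.7] jaw 86.02 F [-0.2  0.5  0.5] C [457.5 168.3] in dock -105.3 1.3
toolz [0.0004 0.0015]
```

View pics/side27.png

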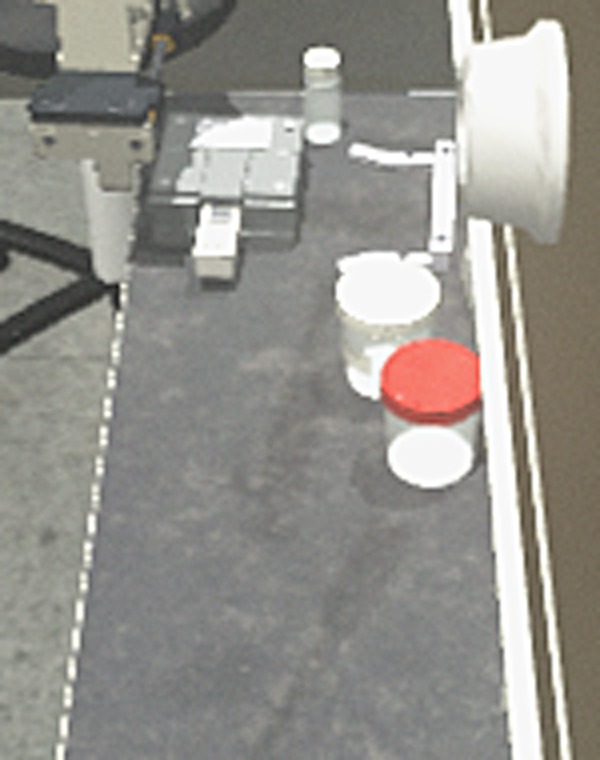

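Call:
carry_out(motion="0 0.01 -0.08 0 0 0 0.55; 0 0.01 -0.115 0 0 0 0.55; 0.05 0.006 -0.115 0 0 0 0.55; 0.1 0.002 -0.115 0 0 0 0.55; 0.15 -0.002 -0.115 0 0 0 0.55")

```text
clock: 27.08
tcp_pos: [419.3, 171.1, 14.2]
eef_rot: [0.034, 0.999, -0.001, -0.003]
force: [-7.4, 0.5, 5.5]
opening: 50.6
```

```bash
python3 st.py
```

```text
27.075 [-0.42  0.48 -0.02  2.17  0.02  0.49  1.04] tcp [419.3 171.1  14.2] jaw 86.06 F [-7.4  0.5  5.5] C [476.7 167.2] in dock -86.1 1.6
toolz [-0.0069 -0.001 ]
```

Call:
carry_out(motion="0.06 -0.004 0.015 0 0 0 0.55; 0.11 -0.008 0.02 0 0 0 0.55; 0.15 -0.011 0.02 0 0 0 0.55")

```text
clock: 27.45
tcp_pos: [441.7, 169.4, 17.4]
eef_rot: [0.034, 0.999, -0.001, -0.004]
force: [-6.5, 0.2, 6.0]
opening: 50.5
```

```bash
python3 st.py;  python3 - <<'E'
from h import *
snap("side","side28",(150,110,300,300),4)
snap("top","top28",(120,120,360,270),3.3)
E
```

```text
27.45 [-0.4   0.5  -0.02  2.12  0.02  0.53  1.06] tcp [441.7 169.4  17.4] jaw 86.06 F [-6.5  0.2  6. ] C [499.1 165.5] in dock -63.6 1.5
toolz [-0.008  -0.0012]
```

View pics/side28.png

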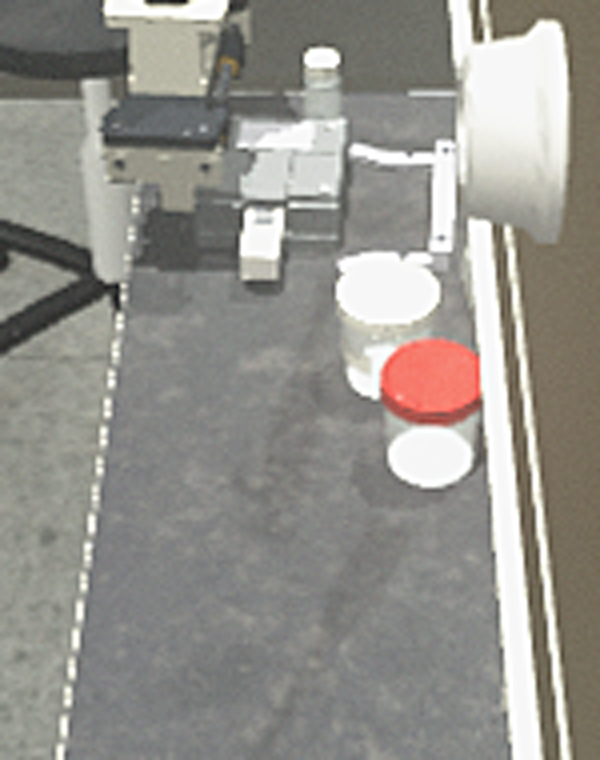

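View pics/top28.png

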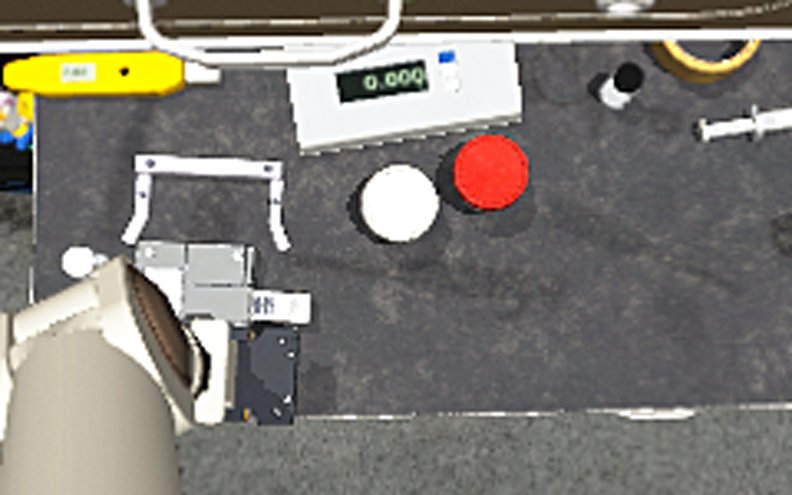

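```bash
cat > dk.py <<'E'
from h import *
d=np.load("top.npy")
P,uv=cloud("top",d,np.ones(d.shape,bool))
k=(P[:,2]>36)&(P[:,2]<50)&(P[:,0]>440)&(P[:,0]<640)&(P[:,1]>108)&(P[:,1]<226)
m=np.zeros(d.shape,np.uint8); m[uv[k][:,1],uv[k][:,0]]=1
n,l,s,c=cv2.connectedComponentsWithStats(m); j=1+np.argmax(s[1:,4]); v,u=np.nonzero(l==j)
X=plane("top",np.c_[u,v],44)[:,:2]; b=np.radians(-4.2); R=np.array([[np.cos(b),np.sin(b)],[-np.sin(b),np.cos(b)]])
Q=(X-[562.4,159.3])@R.T; print("dock-frame carrier top extents",np.percentile(Q,[.3,99.7],axis=0).round(1).tolist(),cv2.minAreaRect(X.astype(np.float32)))
E
python3 dk.py
```

```text
dock-frame carrier top extents [[-78.2, -46.7], [-13.1, 50.5]] ((516.4559936523438, 162.61898803710938), (98.54449462890625, 67.57349395751953), 88.89627075195312)
```

Call:
carry_out(motion="0.07 -0.006 0.005 0 0 0 0.55; 0.14 -0.012 0.005 0 0 0 0.55; 0.21 -0.018 0.005 0 0 0 0.55; 0.28 -0.024 0.005 0 0 0 0.55; 0.3 -0.026 0.005 0 0 0 0.55")

```text
clock: 28.18
tcp_pos: [488.6, 165.4, 18.2]
eef_rot: [0.035, 0.999, -0.0, -0.003]
force: [-6.3, -0.1, 5.3]
opening: 50.4
```

```bash
python3 st.py;  python3 - <<'E'
from h import *
snap("top","top29",(120,120,360,270),3.3)
E
python3 dk.py
```

```text
28.175 [-0.36  0.55 -0.02  2.02  0.02  0.58  1.11] tcp [488.6 165.4  18.2] jaw 86.0 F [-6.3 -0.1  5.3] C [546.  161.4] in dock -16.5 0.9
toolz [-0.0057 -0.0007]
dock-frame carrier top extents [[-29.3, -45.7], [33.3, 46.3]] ((564.3609619140625, 160.60140991210938), (95.37295532226562, 63.01215744018555), 85.96139526367188)
```

View pics/top29.png

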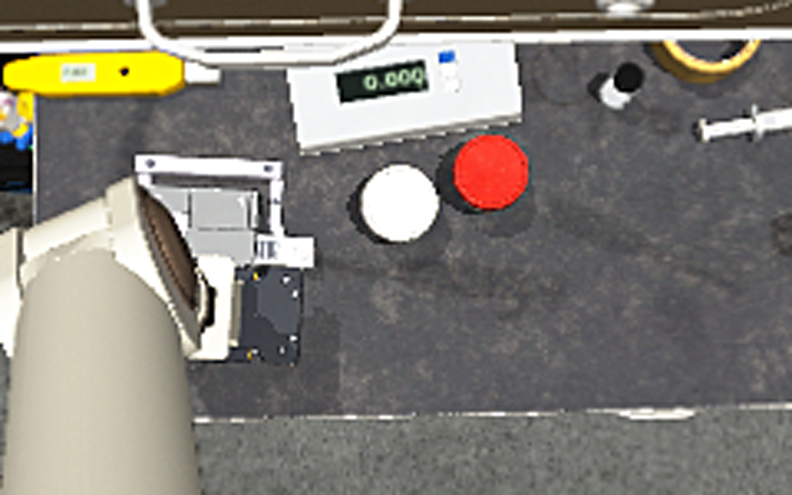

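Call:
carry_out(motion="0.03 -0.002 0 0 0 0 0.55; 0.055 -0.004 0 0 0 0 0.55; 0.08 -0.006 0 0 0 0 0.55; 0.09 -0.007 0 0 0 0 0.55")

```text
clock: 28.72
tcp_pos: [502.5, 164.4, 18.2]
eef_rot: [0.035, 0.999, -0.0, -0.003]
force: [-3.0, -0.4, -1.4]
opening: 50.3
```

```bash
python3 st.py
```

```text
28.725 [-0.35  0.56 -0.02  1.99  0.02  0.59  1.12] tcp [502.5 164.4  18.2] jaw 86.0 F [-3.  -0.4 -1.4] C [559.9 160.3] in dock -2.6 0.9
toolz [-0.0052 -0.0006]
```

Small steps from here until the back stop shows in the force.

Call:
carry_out(motion="0.01 0 0 0 0 0 0.55; 0.02 -0.001 0 0 0 0 0.55; 0.02 -0.001 0 0 0 0 0.55")

```text
clock: 29.1
tcp_pos: [503.2, 164.3, 18.1]
eef_rot: [0.035, 0.999, -0.001, -0.005]
force: [-8.6, 0.4, 6.2]
opening: 50.4
```

Call:
carry_out(motion="0.01 0 0 0 0 0 0.55; 0.015 -0.001 0 0 0 0 0.55; 0.015 -0.001 0 0 0 0 0.55")

```text
clock: 29.48
tcp_pos: [503.1, 164.3, 18.1]
eef_rot: [0.035, 0.999, -0.001, -0.007]
force: [-9.0, 0.1, 7.0]
opening: 50.6
```

```bash
python3 st.py;  python3 - <<'E'
from h import *
snap("top","top30",(120,120,360,270),3.3)
E
python3 dk.py
```

```text
29.475 [-0.35  0.57 -0.02  1.98  0.02  0.6   1.12] tcp [503.1 164.3  18.1] jaw 86.05 F [-9.   0.1  7. ] C [560.5 160.3] in dock -2.0 0.9
toolz [-0.0133 -0.0018]
dock-frame carrier top extents [[-13.0, -49.1], [47.9, 33.8]] ((579.4449462890625, 150.81060791015625), (88.76675415039062, 60.56557846069336), 84.71345520019531)
```

Call:
carry_out(motion="0.02 -0.001 0 0 0 0 0.55; 0.04 -0.002 0 0 0 0 0.55; 0.04 -0.002 0 0 0 0 0.55")

```text
clock: 29.9
tcp_pos: [503.0, 164.2, 17.7]
eef_rot: [0.034, 0.999, -0.002, -0.012]
force: [-16.8, 0.2, 13.7]
opening: 50.6
```

```bash
python3 st.py
```

```text
29.9 [-0.34  0.57 -0.03  1.97  0.01  0.62  1.13] tcp [503.  164.2  17.7] jaw 86.11 F [-16.8   0.2  13.7] C [560.4 160.3] in dock -2.1 0.8
toolz [-0.0241 -0.0035]
```

It's firm against the stop at 17 N. Backing off now, then a check.

Call:
carry_out(motion="-0.05 0.003 0 0 0 0 0.55; -0.15 0.01 0.01 0 0 0 0.55; -0.3 0.02 0.1 0 0 0 0.55; -0.35 0 0.4 0 0 0 0.55; -0.4 -0.1 0.7 0 0 0 0.55")

```text
clock: 30.52
tcp_pos: [442.7, 149.9, 123.9]
eef_rot: [0.033, 0.999, -0.002, -0.011]
force: [1.4, 0.2, 0.4]
opening: 50.6
```

Call:
carry_out(motion="0 -0.4 0.1 0 0 0 0.55; 0 -0.8 0.1 0 0 0 0.55; 0 -1 0.1 0 0 0 0.55; 0 -1 0.1 0 0 0 0.55")

```text
clock: 31.02
tcp_pos: [443.0, -2.9, 139.5]
eef_rot: [0.036, 0.999, -0.002, -0.01]
force: [-0.0, 0.8, 0.4]
opening: 50.6
```

Call:
carry_out(motion="0 -0.4 0 0 0 0 0.55; 0 -0.8 0 0 0 0 0.55; 0 -1 0 0 0 0 0.55; 0 -1 0 0 0 0 0.55")

```text
clock: 31.52
tcp_pos: [443.4, -154.7, 139.7]
eef_rot: [0.038, 0.999, -0.003, -0.009]
force: [-0.2, -0.4, 0.3]
opening: 50.6
```

```bash
python3 st.py;  python3 - <<'E'
from h import *
im,d=snap("top","top31",(120,120,360,270),3.3); snap("side","side31",(150,110,300,300),4)
r=manip.silhouettes("top","cartridge_mid")[:1]
for x in r:
  v,u=np.nonzero(x["region"]); print(x["confidence"],x["box"],cv2.minAreaRect(plane("top",np.c_[u,v],34)[:,:2].astype(np.float32)))
P,uv=cloud("top",d,np.ones(d.shape,bool)); k=(P[:,2]>14)&(P[:,2]<28)&(P[:,0]>590)&(P[:,0]<640)&(P[:,1]>85)&(P[:,1]<225)
print("stop",cv2.minAreaRect(plane("top",uv[k],20)[:,:2].astype(np.float32)))
E
python3 dk.py
```

```text
31.525 [ 0.14  0.28  0.15  2.07 -0.04  0.81  1.81] tcp [ 443.4 -154.7  139.7] jaw 85.68 F [-0.2 -0.4  0.3] C [ 500.8 -159. ] in dock -38.1 -321.9
toolz [-0.0192 -0.0047]
0.74 [199.4, 186.4, 216.5, 196.4] ((555.4166870117188, 87.4065933227539), (49.327964782714844, 27.463834762573242), 88.86930084228516)
stop ((615.58447265625, 155.57003784179688), (123.9478530883789, 21.244598388671875), 83.0699234008789)
dock-frame carrier top extents [[-47.7, -46.5], [47.5, 50.1]] ((562.3785400390625, 160.01516723632812), (99.33866119384766, 96.28351593017578), 85.93208312988281)
```

View pics/top31.png

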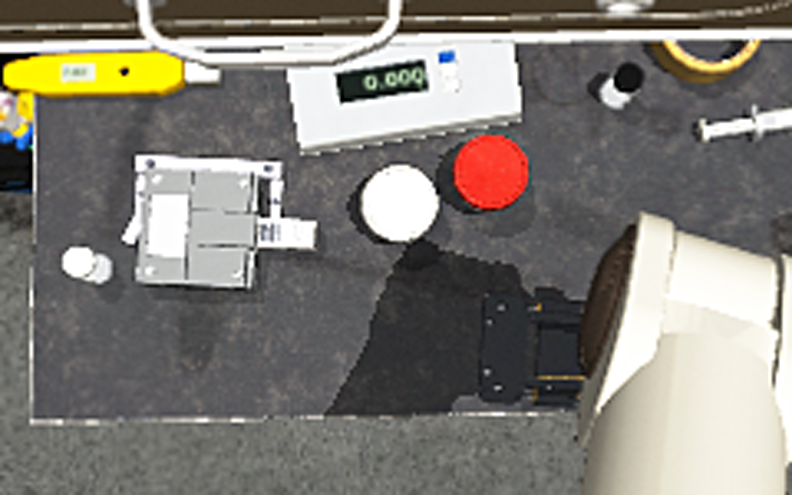

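View pics/side31.png

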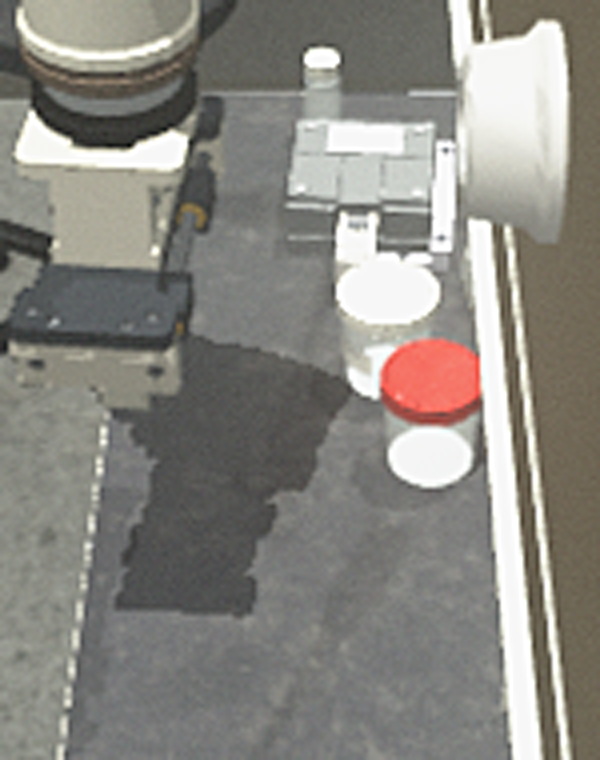

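```bash
python3 - <<'E'
from h import *
g=np.mean([manip.get_image("top")[0].astype(float) for _ in range(4)],0).mean(2)
c=np.array([562.4,160.5]); a=np.radians(-4.07); u=np.array([np.sin(a),-np.cos(a)]); n=np.array([np.cos(a),np.sin(a)]); s=np.arange(75,115,.5); out=[]
for lat in (-6,-3,0,3,6):
    px=proj("top",np.array([np.r_[c+u*t+n*lat,34] for t in s])).astype(np.float32)
    v=cv2.remap(g.astype(np.float32),px[:,0].reshape(1,-1),px[:,1].reshape(1,-1),cv2.INTER_LINEAR)[0]
    out.append(s[np.argmax(v<(v[-15:].mean()+np.median(v[:20]))/2)])
print(out, manip.get_obs()["clock"])
E
```

```text
[np.float64(94.5), np.float64(94.5), np.float64(94.5), np.float64(94.0), np.float64(95.5)] 31.875
```

```bash
python3 - <<'E'
from workcell import manip
print(manip.finish_job(), manip.get_obs()["clock"])
E
```

```text
the job is handed in; nothing more can be done
the job is handed in; nothing more can be done
```

The cartridge is back in the carrier round nose first, and the carrier sits in the dock against the back stop. I handed the job in at about 32 s and it reported no verdict. One thing in the scene contradicted the task text.

**What disagreed:** the text says the round nose stuck out at the start. In the pictures the square, ribbed end stuck out and the round nose was already in the tunnel. Several pictures confirmed this, including one averaged over 14 frames and a side view of the ribs on the end I held. I went by the visible shape, so the cartridge went back in the same way round as it came out. If the judging frame of `nose_tip` is not at the visibly round end, step 2 and the final check will fail.

**What I did:**
- **Cartridge:** I drew it out, laid it on the worktop and let go. I took a fresh hold on the square end and slid it in nose first. The nose reached the back wall and moved the carrier about 4.6 mm. Then I released it.
- **Carrier:** I pushed it by its -y face, with the fingers open on either side of the cartridge. At the closest measured point it passed about 13 mm in front of the white-lidded cup. I then pushed its front face into the dock until it stopped against 17 N.

**Last checks:**

| Check | Measured | Limit |
|---|---|---|
| Carrier x in dock (camera) | about 0 mm | ±5 mm |
| Carrier x in dock (finger position) | about -2 mm | ±5 mm |
| Carrier y in dock | about +1 to +2 mm | ±9 mm |
| Squareness to dock | within about 0.2° | 0.1 rad (5.7°) |
| Cartridge end from carrier centre | 94–96 mm | 95 mm fully home |

- **Cups and vials:** I saw no sign of contact with the cups or the white-capped vial. The loose vial and the syringe look unmoved.
- **Robot:** it stands clear of everything.

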